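# Set up two flash-point testers: cups into their wells, then covers

## Robot

A 6-joint arm with a two-finger parallel gripper is mounted at the origin on the work surface. World frame = base frame: x ahead of the robot, y to its left, z up, the work surface at z = 0. Lengths are in m, angles in rad, forces in N, time in s.
With the tool pointing down it reaches from about 0.375 to 0.9 m from the base axis. Payload 3.1 kg.
Tool frame: the origin (TCP) lies on the centre line of the jaws, within the pads' length; the fingertips stand 17 mm ahead of it and the grasp point (between the pads) lies 2 mm behind it; z points along the fingers, y is the direction in which the jaws open and shut (so a half turn about z gives the same grasp; the last joint's range is limited). The gripper opens to 85 mm and grips with 20 to 120 N. Pads are 22 mm wide; open, the fingers measure 114 mm over their backs; the gripper's body (76 mm by 85 mm) begins 54 mm behind the grasp point. The pads swing forward as they close: fully open they stand 13 mm farther back than shut.
Start: joints at [1.117, 0.527, 1.433, -0, 1.181, -0.178], TCP at [0.17, 0.601, 0.248] pointing down, gripper open.
Joint ranges: [-3.08, 3.08], [-0.75, 2.2], [0.22, 2.44], [-1.43, 4.57], [0, 2.65], [-2.85, 2.85]. Speed limits (rad/s): [2.79, 2.79, 3.14, 3.14, 3.14, 3.14].

## Interface

Orientations are given as a unit quaternion [x, y, z, w].
In Python, from cell import manip gives the robot as it stands.
- The arm moves only by the tool jog_arm, never from a script. Its argument "series" is a list that holds one entry, the list of rows, each a list of 7 numbers: the shift along the tool's x, y, z each as a share of 80 mm, from -1 to 1, then the turn, a rotation vector about the tool's x, y, z each as a share of 60 degrees, from -1 to 1, then the opening, from -1 (shut) to 1 (fully open). In form: [[[x, y, z, wx, wy, wz, hand], ...]]. A call has 1 to 5 rows; each row is the pose to reach, as a shift and turn from the pose commanded when the call began, along the tool's axes at that moment; what a row does not reach only later rows make up. A row lasts 1/10 s, in which the tool goes at most 50 mm and 8.59 degrees, less where a joint would pass 70% of its speed; a pose out of reach is approached as far as the arm can. A call with a number of a shift or a turn outside -1 to 1 is refused whole. A call with a gripper value outside its range is refused whole. The fingers move at their own pace and stop on an object; "squeeze" is the grip in N (left out, the last holds). Time passes only in rows, so rows that repeat a pose let the fingers close. It gives the time, the measured TCP pose, the force and the opening at its end, in the units of the state.
- manip.read_state(): the state, without advancing time (a new reading comes with each control period).
- manip.snapshot(name): name is "side" or "top"; returns a dict with "frame" (420x560x3 uint8, blue, green, red), "K" (3x3 intrinsics, pixels), "k1" (the pictures are not rectified: a ray, as slopes to the right and down, at radius r is drawn at 1 + k1 r^2 times it, then the intrinsics apply), "R" (3x3) and "t" (3): a world point X has camera coordinates R X + t. Camera axes: x right, y down, z forward; pixel columns grow to the right and rows downward; lengths in m; the calibration is good to about 2 mm. A picture is of the moment at which its call begins. There is no depth.
- manip.job_done(): hands the job in, once; it reports no verdict.
Trained networks look in a picture, given as the dict that the camera call returned (one of the last four; its "shot" number tells which), for a name from the list of things; names that differ only in an ending like _2 or _b are one class to them, and where a whole thing is asked for, a point or a joint stands for the part that bears it (a point fixed in the world has none). Each returns a list of dicts, best first, with "p" (0 to 1); they miss things now and then, are a little off and sometimes report something else, mostly with a low value. They report only what shows in the picture. A call takes as long as a camera call. They do not tell look-alikes from the thing itself.
- manip.spot_in(picture, thing): "xyz" ([x, y, z] in m, in world coordinates, good to about 4 mm: the middle of the surface that is visible of it).
- manip.outline_of(picture, thing): "region" (420x560 bool, what is visible of it).
- manip.mark_of(picture, thing): "xyz" ([x, y, z] in m, in world coordinates, good to about 4 mm: a listed point, or the origin of a listed thing).
The state is a dict: "t": time; "joints": joint angles; "qd": joint speeds; "joint_efforts": joint torques, N m; "eef_pos": TCP position; "tool_rot": TCP orientation; "ft_force": force on the tool from outside, world axes, zero at the start; "moment": the same for the moment, N m; "width": finger opening in m.
Only numpy, scipy, OpenCV 4.12 (cv2) and the standard library are available. Lean on these libraries where they do the work, as an engineer would, in place of code of your own. Each camera call takes 0.05 s, during which the arm holds its last target. There are 200 camera calls.

## Task

Set up both flash-point testers: first stand the brass cup in the chrome-domed tester and the aluminium cup in the copper-bath tester, each lowered gently, not dropped, until it hangs level on its flange. Only when both cups are in, close each with its own cover, also lowered gently until it sits flat on the cup: the brass stirrer cover (black knob) on the brass cup, the plain aluminium cover (wooden knob) on the aluminium cup. Leave the amber bottle, the blue can and the screwdriver where they are.

Things in the scene. Friction and masses are not known exactly. Their poses are not given: they have to be found in the camera images.
- chrome_tester: Tester with chromed dome (160 mm across) on steel housing and black foot 190 x 150 mm, fixed. Origin: on the bench under the well's centre, z up, dial side -x. Round cup well in the dome's flat top (92 mm across) 150 mm above origin: bore 59.6 mm, 68.6 at the mouth, 61 deep. Slim post at x 86, y 40 mm, top 161 mm up
- copper_tester: Tester with copper water bath (142 mm across) on a grey box 165 x 150 mm, fixed. Origin: on the bench under the well's centre, z up, red-switch side -x. Round cup well in the flat top 140 mm above origin: bore 64 mm, 73 at the mouth, 65 deep. Low socket on top at x 53, y -20 mm, 10 mm high
- brass_cup: Open brass cup, loose, upright, 0.2-0.42 kg. Origin: centre of underside, z up. Body 55.6 mm across, 59 high, chamfered foot, wall 2.4. Flange 79 across at 41-45 mm above origin; above it a plain collar 55.6 across, 14 high, to grip from above (top 3 mm chamfered). Seated in the chrome tester it hangs by the flange, origin 109 mm above the tester's origin; any yaw
- alu_cup: Open aluminium cup, loose, upright, 0.08-0.17 kg. Origin: centre of underside, z up. Body 60 mm across, 56 high, chamfered foot, wall 2.4. Flange 76 across at 38-42 mm above origin; above it a plain collar 60 across, 14 high, to grip from above (top 3 mm chamfered). Seated in the copper tester it hangs by the flange, origin 102 mm above the tester's origin; any yaw
- stirrer_cover: Brass cover, loose, 0.22-0.45 kg, starts on a fixed black block 76 mm across, 36 high. Origin: on axis, underside of disc, z up. Disc 66 mm across, 4 thick; lip 10 down, inside 60.6, goes round the cup's collar; stirrer 30 wide reaches 36 down. Grip: black knob 28 across, 30-50 above origin. Ferrule 16 high at x 21. Seated: origin 59 above the brass cup's; any yaw
- plain_cover: Aluminium cover, loose, 0.11-0.23 kg, starts lying on its lip on the bench. Origin: on axis, underside of disc, z up. Disc 71 mm across, 4 thick; lip 10 down, inside 65.4, goes round the cup's collar. Grip: brown wooden knob 28 across, 29-49 mm above origin, on a thin stem. Ferrule 16 high at x 21. Seated: origin 56 above the aluminium cup's; any yaw
- sample_bottle: Amber glass sample bottle with white cap, 60 mm across, 125 mm high, upright, loose; a bystander, leave alone. Origin: centre of its underside
- sample_can: Sample can with a blue band, 66 mm across, 85 mm high, upright, loose; a bystander, leave alone. Origin: centre of its underside
- screwdriver: Screwdriver with yellow handle, 170 mm long, 26 mm thick, lying loose; a bystander, leave alone. Origin: under its middle, blade towards its +x
Mind the look-alikes: they are no part of the job. Leave any green look-alike of the brass_cup alone. What is shaped like the plain_cover but turquoise is not meant.

How it is judged:
By the outcome, as a careful person would: the job done as asked, in the order asked, and still so for the second after the job is handed in, with the robot touching nothing.
It also fails if it takes over 109 s, if anything falls off the work surface, if the arm or the gripper's body presses on something with over 40 N, if the wrist force passes 120 N, or if a joint passes its speed limit or range.

## Working session

There is one attempt and no reset: what is moved stays moved. The work goes in short steps, Python scripts to look and compute and a tool call to move; the robot and the scene stay as the last step left them, time stands still between calls to the robot, and variables do not carry over. Pictures are saved under pics/ and viewed, about 12 in all and at most 16, crops included, and the job is handed in when it is done.

Besides the shell and the picture viewer there is one more tool, called after "Request:" as name(argument=value, ...), one argument or row to a line, values as JSON. jog_arm: Moves the arm, as the interface text tells. Shift numbers are shares of 80 mm and turn numbers shares of 60 degrees, none past 1 either way. Its arguments: {"type":"object","properties":{"series":{"type":"array","items":{"type":"array","items":{"type":"array","items":{"type":"number","minimum":-1,"maximum":1}}}},"squeeze":{"type":"number"}},"required":["series"]}

```bash
ls; mkdir -p pics
cat > h.py <<'E'
import numpy as np, cv2
from cell import manip
T=['chrome_tester','copper_tester','brass_cup','alu_cup','stirrer_cover','plain_cover','sample_bottle','sample_can','screwdriver']
def save(p,n): cv2.imwrite('pics/'+n+'.png',p['frame'])
E
python3 - <<'E'
from h import *
print(manip.read_state())
for c in ['side','top']:
    p=manip.snapshot(c); save(p,c+'1'); print(c,p['K'].tolist(),p['k1'],p['R'].tolist(),p['t'].tolist())
    for t in T:
        for m in manip.mark_of(p,t)[:3]: print(t,round(m['p'],2),np.round(m['xyz'],3))
a=[cv2.imread(f'pics/{c}1.png') for c in('side','top')]
E
```

```text
pics
{'t': 0.0, 'joints': array([ 1.11648071e+00,  5.28483963e-01,  1.43389294e+00, -7.65866441e-06,
        1.18140847e+00, -1.78520109e-01]), 'qd': array([ 3.04033967e-04, -7.73623907e-04, -8.00469479e-04, -9.88142274e-04,
        9.45815221e-05,  1.90342838e-03]), 'joint_efforts': array([-1.07631517e-03, -4.42352343e+01, -1.78026867e+01, -4.06605604e-04,
        8.32035294e-03, -2.65076409e-06]), 'eef_pos': array([0.16987863, 0.60076554, 0.24732563]), 'tool_rot': array([ 1.37459602e-01,  9.90506767e-01, -1.04303109e-03, -3.37781701e-04]), 'ft_force': array([-1.12498282,  0.42234421,  0.00472331]), 'moment': array([-0.02426328, -0.01287404,  0.02170741]), 'width': 0.08512698041460974}
side [[418.73244523535897, 0.0, 278.1067892629978], [0.0, 418.73244523535897, 210.583339781651], [0.0, 0.0, 1.0]] -0.061377549881137354 [[0.9969464479637755, -0.07687714145707768, 0.013699818020665307], [-0.05247429268304622, -0.7894686927742005, -0.6115436466326907], [0.05782930485337759, 0.6089573780247545, -0.7910920826612988]] [-0.557772499277976, 0.05286487468604443, 0.8883024131178013]
chrome_te
[... 621 characters left out ...]
96439260035239, -0.005563263586169997], [-0.9966381983512571, -0.025585724501792143, -0.07783104964523312], [0.0776609959028894, 0.007575744582504031, -0.9969510408286818]] [0.002258362343402375, 0.5305792271602562, 1.3930820917718523]
chrome_tester 0.58 [ 0.467  0.377 -0.   ]
chrome_tester 0.47 [0.725 0.191 0.004]
copper_tester 0.94 [ 0.512 -0.368 -0.   ]
brass_cup 0.91 [ 0.323  0.127 -0.003]
brass_cup 0.85 [0.44  0.067 0.001]
brass_cup 0.75 [0.44  0.201 0.   ]
alu_cup 0.69 [0.629 0.116 0.   ]
stirrer_cover 0.9 [ 0.458 -0.112  0.05 ]
plain_cover 0.6 [ 0.635 -0.115  0.012]
sample_bottle 0.81 [ 0.749 -0.204  0.002]
sample_can 0.72 [ 0.724  0.19  -0.   ]
screwdriver 0.92 [ 0.718  0.003 -0.   ]
```

View pics/side1.png

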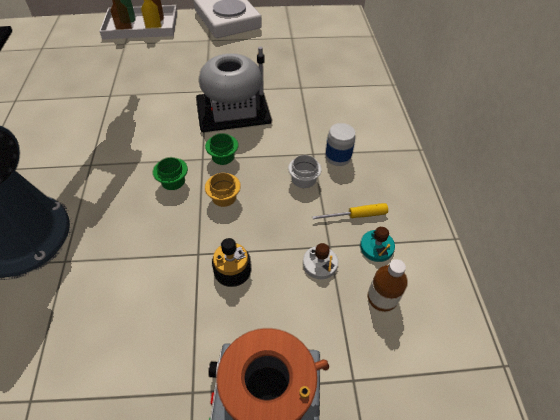

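View pics/top1.png

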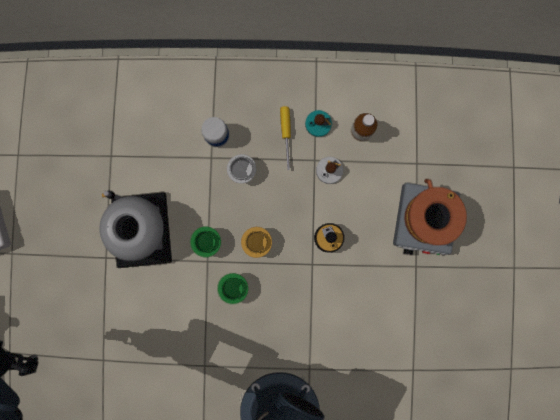

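The chrome tester is upper left in the top view (130,228) and the copper one is right (437,215). The brass cup is orange at (257,242), the aluminium cup at (242,170), the stirrer cover at (330,237) and the plain cover at (330,170). The look-alikes are green at (206,242) and (233,289), and turquoise at (319,124). Next I refine the positions by fitting the known circles.

```bash
cat >> h.py <<'E'
def proj(p,X):
    c=X@p['R'].T+p['t']; s=c[:,:2]/c[:,2:]; r2=(s**2).sum(1,keepdims=True)
    s=s*(1+p['k1']*r2); return s*[p['K'][0,0],p['K'][1,1]]+p['K'][:2,2]
A=np.linspace(0,2*np.pi,180,endpoint=False)
def circ(x,y,z,r): return np.c_[x+r*np.cos(A),y+r*np.sin(A),np.full(180,z)]
def score(p,G,x,y,cs):
    s=0
    for z,r in cs:
        a=proj(p,circ(x,y,z,r)); b=proj(p,circ(x,y,z,r+.001)); n=b-a; n/=np.linalg.norm(n,axis=1,keepdims=True)
        a=a.astype(np.float32)
        g=[cv2.remap(q,a[:,:1],a[:,1:],cv2.INTER_LINEAR)[:,0] for q in G]
        s+=np.linalg.norm(np.clip(g[0]*n[:,0:1]+g[1]*n[:,1:],-60,60),axis=1).mean()
    return s
def refine(p,x,y,cs,R=.010):
    f=cv2.GaussianBlur(p['frame'].astype(np.float32),(0,0),.8); G=[cv2.Sobel(f,-1,1,0,scale=.125*2),cv2.Sobel(f,-1,0,1,scale=.125*2)]
    best=max((score(p,G,x+dx,y+dy,cs),x+dx,y+dy) for dx in np.arange(-R,R+1e-9,.001) for dy in np.arange(-R,R+1e-9,.001))
    return np.round(best,4)
C={'chrome_tester':(.4655,.3755,[(.15,.0343)]),'copper_tester':(.513,-.3695,[(.14,.0365),(.14,.071)]),
'brass_cup':(.442,.07,[(.045,.0395),(.059,.0278),(.059,.0254)]),'alu_cup':(.629,.1165,[(.042,.038),(.056,.03),(.056,.0276)])}
E
python3 - <<'E'
from h import *
ims={c:manip.snapshot(c) for c in ('side','top')}
for n,(x,y,cs) in C.items():
    for c,p in ims.items(): print(n,c,refine(p,x,y,cs))
# covers: discs; overlay
C2={'stirrer_cover':(.459,-.114,[(.05,.033)]),'plain_cover':(.634,-.115,[(.014,.0355)])}
for n,(x,y,cs) in C2.items():
    for c,p in ims.items(): print(n,c,refine(p,x,y,cs))
E
```

```text
chrome_tester side [77.4063  0.4645  0.3815]
chrome_tester top [69.8499  0.4665  0.3835]
copper_tester side [92.0743  0.513  -0.3685]
copper_tester top [67.7581  0.515  -0.3685]
brass_cup side [1.658309e+02 4.410000e-01 7.100000e-02]
brass_cup top [1.245129e+02 4.430000e-01 7.300000e-02]
alu_cup side [1.68785e+02 6.29000e-01 1.16500e-01]
alu_cup top [1.283147e+02 6.300000e-01 1.175000e-01]
stirrer_cover side [60.4807  0.457  -0.114 ]
stirrer_cover top [62.1731  0.458  -0.112 ]
plain_cover side [48.5143  0.637  -0.111 ]
plain_cover top [26.04   0.625 -0.125]
```

Run:
```python
from h import *
P={'chrome':(.4655,.3825,[(.15,.0343),(.15,.046)]),'copper':(.514,-.3685,[(.14,.0365)]),'brass':(.442,.072,[(.045,.0395),(.059,.0278)]),
'st':(.4575,-.113,[(.05,.033)]),'pl':(.6345,-.114,[(.014,.0355)])}
rows=[]
for c in ('side','top'):
    p=manip.snapshot(c); row=[]
    for n,(x,y,cs) in P.items():
        u,v=proj(p,np.array([[x,y,cs[0][0]]]))[0]; w=38; S=4.2
        M=np.float32([[S/2,0,80-u*S/2],[0,S/2,80-v*S/2]])
        im=cv2.warpAffine(p['frame'],M,(160,300),flags=cv2.INTER_CUBIC)[:160]
        im2=im.copy()
        for z,r in cs:
            q=proj(p,circ(x,y,z,r))@M[:,:2].T+M[:,2]
            cv2.polylines(im2,[np.int32(q*8)],True,(255,0,255),1,cv2.LINE_AA,3)
        row.append(np.vstack([im[:150],im2[:150]]))
    rows.append(np.hstack(row))
cv2.imwrite('pics/ov.png',np.vstack(rows))
```

```text
(no output)
```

View pics/ov.png

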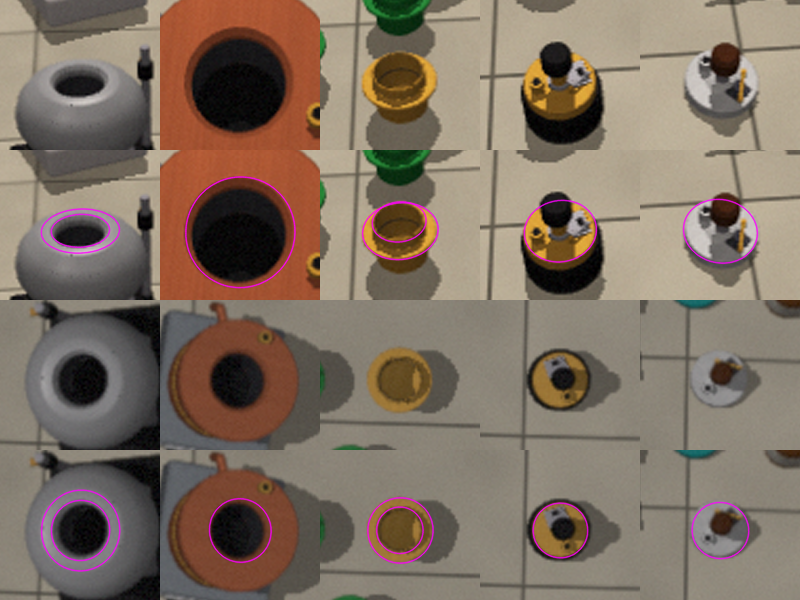

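The circles sit well on the cups, covers and copper mouth. The chrome one is 1–2 mm uncertain in y. I'll square the tool to the world axes and move towards the brass cup.

Request:
jog_arm(
  series=[
    [[0,0,0.1,0,0,-0.264,1],[0,0,0.1,0,0,-0.264,1],[0,0,0.1,0,0,-0.264,0.6]],
  ],
)

```text
t: 1.5
eef_pos: [0.1701, 0.6012, 0.24]
tool_rot: [-0.0, 1.0, -0.0, -0.0]
ft_force: [-0.3, 1.3, 0.1]
width: 0.073
```

Request:
jog_arm(
  series=[
    [[-0.25,-0.5,0,0,0,0,0.6],[-0.486,-0.944,0,0,0,0,0.6]],
  ],
)

```text
t: 1.7
eef_pos: [0.2091, 0.5254, 0.2403]
tool_rot: [0.0, 1.0, 0.0, 0.0]
ft_force: [0.6, -0.4, 0.2]
width: 0.0683
```

Request:
jog_arm(
  series=[
    [[-0.25,-0.5,0,0,0,0,0.6],[-0.486,-0.944,0,0,0,0,0.6]],
  ],
)

```text
t: 1.9
eef_pos: [0.2485, 0.4489, 0.2406]
tool_rot: [0.001, 1.0, 0.0, 0.0]
ft_force: [0.2, -0.4, -0.1]
width: 0.0684
```

Request:
jog_arm(
  series=[
    [[-0.25,-0.5,0,0,0,0,0.6],[-0.486,-0.944,0,0,0,0,0.6]],
  ],
)

```text
t: 2.1
eef_pos: [0.2876, 0.3733, 0.2407]
tool_rot: [0.001, 1.0, 0.0, 0.0]
ft_force: [0.7, 0.0, 0.1]
width: 0.0685
```

Request:
jog_arm(
  series=[
    [[-0.25,-0.5,0,0,0,0,0.6],[-0.486,-0.944,0,0,0,0,0.6]],
  ],
)

```text
t: 2.3
eef_pos: [0.3266, 0.2978, 0.2407]
tool_rot: [0.001, 1.0, 0.0, 0.001]
ft_force: [1.3, -0.3, 0.3]
width: 0.0682
```

Request:
jog_arm(
  series=[
    [[-0.25,-0.5,0,0,0,0,0.6],[-0.486,-0.944,0,0,0,0,0.6]],
  ],
)

```text
t: 2.5
eef_pos: [0.3657, 0.2223, 0.2408]
tool_rot: [0.001, 1.0, 0.0, 0.001]
ft_force: [0.3, 0.5, 0.2]
width: 0.0685
```

Request:
jog_arm(
  series=[
    [[-0.25,-0.5,0,0,0,0,0.6],[-0.486,-0.944,0,0,0,0,0.6]],
  ],
)

```text
t: 2.7
eef_pos: [0.4047, 0.1466, 0.2408]
tool_rot: [0.001, 1.0, 0.0, 0.001]
ft_force: [1.5, 1.3, 0.5]
width: 0.0681
```

Request:
jog_arm(
  series=[
    [[-0.25,-0.5,0,0,0,0,0.6],[-0.486,-0.944,0,0,0,0,0.6],[-0.486,-0.944,0,0,0,0,0.6]],
  ],
)

```text
t: 3.0
eef_pos: [0.4466, 0.0689, 0.2411]
tool_rot: [0.004, 1.0, -0.001, 0.003]
ft_force: [0.7, 1.0, 0.8]
width: 0.068
```

Request:
jog_arm(
  series=[
    [[0,0,0.5,0,0,0,0.6],[0,0,1,0,0,0,0.6]],
  ],
)

```text
t: 3.2
eef_pos: [0.4442, 0.0727, 0.1608]
tool_rot: [0.002, 1.0, -0.0, 0.003]
ft_force: [0.5, 0.4, -1.0]
width: 0.0678
```

Request:
jog_arm(
  series=[
    [[0,0,0.5,0,0,0,0.6],[0,0,0.75,0,0,0,0.6],[0,0,0.75,0,0,0,0.6],[0,0,0.75,0,0,0,0.6]],
  ],
)

```text
t: 3.6
eef_pos: [0.4428, 0.0733, 0.1006]
tool_rot: [0.0, 1.0, 0.0, -0.0]
ft_force: [0.1, -0.1, 0.4]
width: 0.0679
```

Run:
```python
from h import *
s=manip.read_state(); print(s['eef_pos'],s['tool_rot'],s['joints'])
ims={c:manip.snapshot(c) for c in ('side','top')}
for n,x,y,cs in [('chr',.4655,.380,[(.1455,.0298)]),('cop',.514,-.3685,[(.1355,.032)])]:
    for c,p in ims.items(): print(n,c,refine(p,x,y,cs))
s_=[]
for c,p in ims.items():
    u,v=proj(p,np.array([[.442,.072,.08]]))[0]; M=np.float32([[4,0,200-u*4],[0,4,200-v*4]]); s_.append(cv2.warpAffine(p['frame'],M,(400,400),flags=2))
cv2.imwrite('pics/g1.png',np.hstack(s_))
```

```text
[0.44277637 0.07330988 0.10058551] [ 3.99929033e-05  9.99999995e-01  3.48617370e-05 -8.16485301e-05] [-8.58728766e-02  5.66335075e-01  1.99475373e+00  1.01110319e-04
  5.80672528e-01 -1.65667376e+00]
chr side [50.4369  0.4655  0.38  ]
chr top [95.6859  0.4655  0.381 ]
cop side [63.0642  0.513  -0.3695]
cop top [67.6376  0.514  -0.3665]
```

View pics/g1.png

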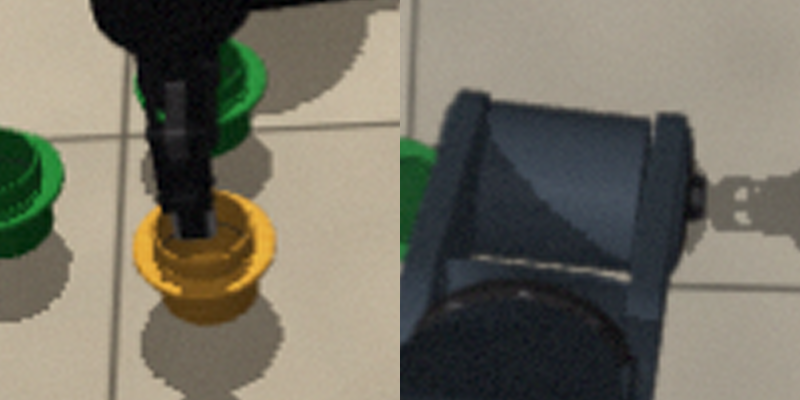

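Request:
jog_arm(
  series=[
    [[0.01,-0.012,0.2,0,0,0,0.5],[0.01,-0.012,0.38,0,0,0,0.5],[0.01,-0.012,0.38,0,0,0,0.5]],
  ],
)

```text
t: 4.0
eef_pos: [0.442, 0.072, 0.0703]
tool_rot: [-0.0, 1.0, -0.0, 0.0]
ft_force: [0.6, 0.6, -0.0]
width: 0.0645
```

Request:
jog_arm(
  series=[
    [[0,0,0.025,0,0,0,0.5],[0,0,0.05,0,0,0,0.5],[0,0,0.05,0,0,0,0.5]],
  ],
)

```text
t: 4.3
eef_pos: [0.4423, 0.072, 0.0665]
tool_rot: [-0.0, 1.0, -0.0, 0.001]
ft_force: [-0.5, -0.3, -0.3]
width: 0.0641
```

Request:
jog_arm(
  series=[
    [[0,0,0.025,0,0,0,0.5],[0,0,0.025,0,0,0,0.5]],
  ],
)

```text
t: 4.5
eef_pos: [0.4419, 0.0719, 0.064]
tool_rot: [-0.0, 1.0, -0.0, 0.0]
ft_force: [-0.7, 0.8, 0.1]
width: 0.0637
```

Request:
jog_arm(
  series=[
    [[0,0,0.025,0,0,0,0.5],[0,0,0.025,0,0,0,0.5]],
  ],
)

```text
t: 4.7
eef_pos: [0.4418, 0.0719, 0.0617]
tool_rot: [-0.0, 1.0, 0.0, -0.0]
ft_force: [0.6, 0.1, 0.0]
width: 0.0641
```

Request:
jog_arm(
  series=[
    [[0,0,0.0125,0,0,0,0.5],[0,0,0.0125,0,0,0,0.5]],
  ],
)

```text
t: 4.9
eef_pos: [0.4418, 0.0719, 0.0608]
tool_rot: [-0.0, 1.0, 0.0, -0.0]
ft_force: [1.1, 0.3, -0.3]
width: 0.0638
```

Request:
jog_arm(
  series=[
    [[0,0,0.0125,0,0,0,0.5],[0,0,0.0125,0,0,0,0.5]],
  ],
)

```text
t: 5.1
eef_pos: [0.4418, 0.072, 0.0598]
tool_rot: [-0.0, 1.0, 0.0, -0.0]
ft_force: [0.6, -0.3, 0.2]
width: 0.0644
```

Run:
```python
from h import *
print(manip.read_state()['ft_force'])
p=manip.snapshot('side')
u,v=proj(p,np.array([[.442,.072,.06]]))[0]; M=np.float32([[6,0,250-u*6],[0,6,200-v*6]])
cv2.imwrite('pics/g2.png',cv2.warpAffine(p['frame'],M,(500,400),flags=2))
```

```text
[ 0.61319248 -0.29356715  0.21307017]
```

View pics/g2.png

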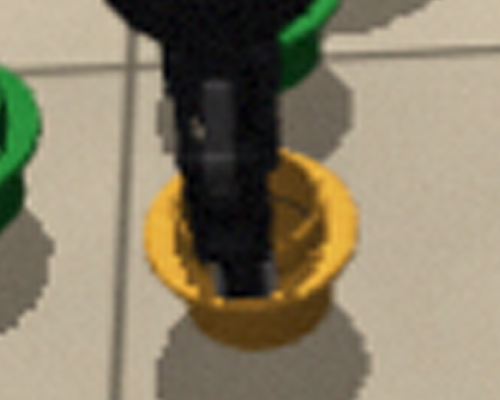

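Request:
jog_arm(
  series=[
    [[0,0,-0.02,0,0,0,0.3],[0,0,-0.02,0,0,0,0.2],[0,0,-0.02,0,0,0,0.1],[0,0,-0.02,0,0,0,0.1],[0,0,-0.02,0,0,0,0]],
  ],
  squeeze=50,
)

```text
t: 5.65
eef_pos: [0.4419, 0.0718, 0.0619]
tool_rot: [-0.0, 1.0, -0.0, 0.0]
ft_force: [-0.1, -1.6, 5.4]
width: 0.0528
```

Request:
jog_arm(
  series=[
    [[0,0,0,0,0,0,-0.2],[0,0,0,0,0,0,-0.2],[0,0,0,0,0,0,-0.2]],
  ],
)

```text
t: 5.95
eef_pos: [0.4419, 0.0718, 0.0619]
tool_rot: [-0.0, 1.0, -0.0, 0.0]
ft_force: [-1.4, -1.9, 5.4]
width: 0.0532
```

Request:
jog_arm(
  series=[
    [[0,0,-0.05,0,0,0,-0.2],[0,0,-0.2,0,0,0,-0.2],[0,0,-0.2,0,0,0,-0.2],[0,0,-0.2,0,0,0,-0.2]],
  ],
)

```text
t: 6.35
eef_pos: [0.4418, 0.072, 0.0773]
tool_rot: [-0.0, 1.0, 0.0, 0.0]
ft_force: [-0.5, -0.1, -4.0]
width: 0.0527
```

Run:
```python
from h import *
p=manip.snapshot('side')
u,v=proj(p,np.array([[.442,.072,.07]]))[0]; M=np.float32([[6,0,250-u*6],[0,6,200-v*6]])
cv2.imwrite('pics/g3.png',cv2.warpAffine(p['frame'],M,(500,400),flags=2))
```

```text
(no output)
```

View pics/g3.png

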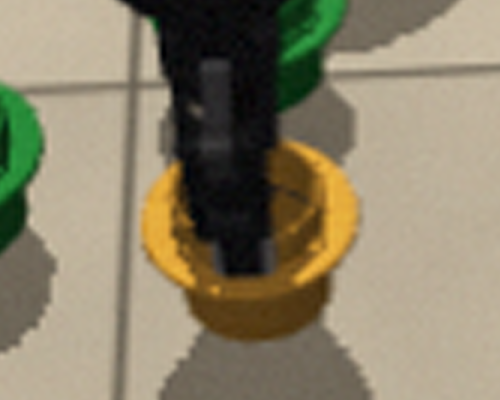

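Request:
jog_arm(
  series=[
    [[0,0,-0.5,0,0,0,-0.2],[0,0,-1,0,0,0,-0.2]],
  ],
)

```text
t: 6.6
eef_pos: [0.4402, 0.0721, 0.1562]
tool_rot: [-0.0, 1.0, 0.0, -0.003]
ft_force: [1.4, -0.3, -3.9]
width: 0.0533
```

Request:
jog_arm(
  series=[
    [[0,0,-0.5,0,0,0,-0.2],[0,0,-1,0,0,0,-0.2]],
  ],
)

```text
t: 6.8
eef_pos: [0.4408, 0.0721, 0.2381]
tool_rot: [-0.0, 1.0, 0.0, -0.001]
ft_force: [1.3, -0.7, -4.7]
width: 0.053
```

Request:
jog_arm(
  series=[
    [[-0.03,0.4,0,0,0,0,-0.2],[-0.074,0.966,0,0,0,0,-0.2]],
  ],
)

```text
t: 7.0
eef_pos: [0.4483, 0.1486, 0.2385]
tool_rot: [0.002, 1.0, -0.0, 0.001]
ft_force: [0.0, 0.2, -4.7]
width: 0.0529
```

Request:
jog_arm(
  series=[
    [[-0.03,0.5,0,0,0,0,-0.2],[-0.074,0.966,0,0,0,0,-0.2]],
  ],
)

```text
t: 7.2
eef_pos: [0.4524, 0.228, 0.2366]
tool_rot: [-0.0, 1.0, -0.0, -0.001]
ft_force: [0.6, -0.5, -3.7]
width: 0.0528
```

Request:
jog_arm(
  series=[
    [[-0.03,0.5,0,0,0,0,-0.2],[-0.074,0.966,0,0,0,0,-0.2]],
  ],
)

```text
t: 7.4
eef_pos: [0.4582, 0.3053, 0.2362]
tool_rot: [-0.001, 1.0, -0.001, -0.001]
ft_force: [1.6, -1.7, -4.0]
width: 0.0531
```

Request:
jog_arm(
  series=[
    [[-0.03,0.5,0,0,0,0,-0.2],[-0.06,0.85,0,0,0,0,-0.2],[-0.074,0.966,0,0,0,0,-0.2],[-0.074,0.966,0,0,0,0,-0.2],[-0.074,0.966,0,0,0,0,-0.2]],
  ],
)

```text
t: 7.9
eef_pos: [0.4645, 0.3798, 0.2364]
tool_rot: [-0.0, 1.0, -0.001, -0.001]
ft_force: [-0.8, -0.9, -4.4]
width: 0.0528
```

Run:
```python
from h import *
s=manip.read_state(); print(s['eef_pos'],s['tool_rot'],s['ft_force'])
e=s['eef_pos']; z=e[2]-.0619; im=[]
for c in('side','top'):
    p=manip.snapshot(c); f=p['frame'].copy()
    print(c,refine(p,e[0],e[1],[(z+.045,.0395)],.006))
    u,v=proj(p,np.array([[*e[:2],z]]))[0]; M=np.float32([[5,0,200-u*5],[0,5,200-v*5]])
    g=cv2.warpAffine(f,M,(400,400),flags=2)
    for q in (circ(e[0],e[1],z+.045,.0395),circ(.4655,.381,.15,.0343)): cv2.polylines(g,[np.int32((proj(p,q)@M[:,:2].T+M[:,2])*8)],True,(255,0,255),1,cv2.LINE_AA,3)
    im.append(g)
cv2.imwrite('pics/g4.png',np.hstack(im))
```

```text
[0.46446796 0.37982028 0.23637801] [-3.36047406e-04  9.99998433e-01 -1.14619191e-03 -1.30674557e-03] [-0.8387181  -0.88161607 -4.40467075]
side [44.1369  0.4635  0.3808]
top [32.8352  0.4655  0.3738]
```

View pics/g4.png

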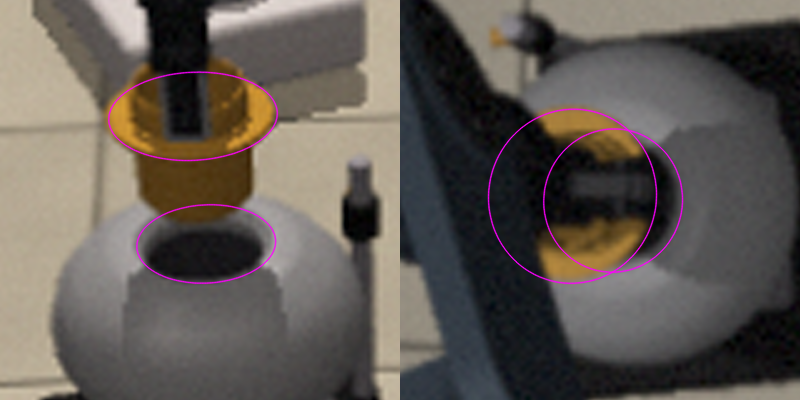

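Request:
jog_arm(
  series=[
    [[-0.015,0.012,0.12,0,0,0,-0.2],[-0.015,0.012,0.25,0,0,0,-0.2],[-0.015,0.012,0.3,0,0,0,-0.2],[-0.015,0.012,0.3,0,0,0,-0.2]],
  ],
)

```text
t: 8.4
eef_pos: [0.4658, 0.3813, 0.212]
tool_rot: [-0.0, 1.0, -0.001, -0.001]
ft_force: [-0.0, 0.3, -3.8]
width: 0.0531
```

Request:
jog_arm(
  series=[
    [[0,0,0.03,0,0,0,-0.2],[0,0,0.06,0,0,0,-0.2],[0,0,0.09,0,0,0,-0.2],[0,0,0.09,0,0,0,-0.2]],
  ],
)

```text
t: 8.8
eef_pos: [0.4664, 0.382, 0.206]
tool_rot: [-0.0, 1.0, -0.0, -0.0]
ft_force: [0.3, -0.1, -3.5]
width: 0.053
```

Request:
jog_arm(
  series=[
    [[0.01,-0.012,0.03,0,0,0,-0.2],[0.01,-0.012,0.06,0,0,0,-0.2],[0.01,-0.012,0.09,0,0,0,-0.2],[0.01,-0.012,0.12,0,0,0,-0.2],[0.01,-0.012,0.12,0,0,0,-0.2]],
  ],
)

```text
t: 9.3
eef_pos: [0.4655, 0.3809, 0.1962]
tool_rot: [-0.0, 1.0, -0.0, -0.0]
ft_force: [0.1, 0.4, -3.7]
width: 0.0529
```

Request:
jog_arm(
  series=[
    [[0,0,0.03,0,0,0,-0.2],[0,0,0.06,0,0,0,-0.2],[0,0,0.09,0,0,0,-0.2],[0,0,0.12,0,0,0,-0.2],[0,0,0.12,0,0,0,-0.2]],
  ],
)

```text
t: 9.8
eef_pos: [0.4655, 0.3809, 0.1866]
tool_rot: [-0.0, 1.0, -0.0, -0.0]
ft_force: [0.3, -0.1, -3.8]
width: 0.0532
```

Inside the bore with no lateral force. I'll keep lowering.

Request:
jog_arm(
  series=[
    [[0,0,0.03,0,0,0,-0.2],[0,0,0.06,0,0,0,-0.2],[0,0,0.09,0,0,0,-0.2],[0,0,0.12,0,0,0,-0.2],[0,0,0.12,0,0,0,-0.2]],
  ],
)

```text
t: 10.3
eef_pos: [0.4655, 0.3809, 0.177]
tool_rot: [-0.0, 1.0, -0.0, -0.0]
ft_force: [-0.1, 0.0, -4.7]
width: 0.053
```

Request:
jog_arm(
  series=[
    [[0,0,0.015,0,0,0,-0.2],[0,0,0.03,0,0,0,-0.2],[0,0,0.03,0,0,0,-0.2]],
  ],
)

```text
t: 10.6
eef_pos: [0.4657, 0.381, 0.175]
tool_rot: [-0.0, 1.0, -0.0, -0.0]
ft_force: [0.2, 0.2, -4.4]
width: 0.0531
```

Request:
jog_arm(
  series=[
    [[0,0,0.0125,0,0,0,-0.2],[0,0,0.0125,0,0,0,-0.2]],
  ],
)

```text
t: 10.8
eef_pos: [0.4657, 0.3811, 0.174]
tool_rot: [-0.0, 1.0, -0.0, -0.0]
ft_force: [0.5, 0.5, -3.6]
width: 0.0532
```

Request:
jog_arm(
  series=[
    [[0,0,0.0125,0,0,0,-0.2],[0,0,0.0125,0,0,0,-0.2]],
  ],
)

```text
t: 11.0
eef_pos: [0.4657, 0.381, 0.173]
tool_rot: [-0.0, 1.0, -0.0, -0.0]
ft_force: [0.1, -0.2, -4.2]
width: 0.0525
```

Request:
jog_arm(
  series=[
    [[0,0,0.0125,0,0,0,-0.2],[0,0,0.0125,0,0,0,-0.2]],
  ],
)

```text
t: 11.2
eef_pos: [0.4657, 0.381, 0.172]
tool_rot: [-0.0, 1.0, -0.0, -0.0]
ft_force: [-0.9, 0.6, -3.6]
width: 0.053
```

Request:
jog_arm(
  series=[
    [[0,0,0.01,0,0,0,-0.2],[0,0,0.01,0,0,0,-0.2]],
  ],
)

```text
t: 11.4
eef_pos: [0.4658, 0.3811, 0.1713]
tool_rot: [-0.0, 1.0, 0.0, 0.0]
ft_force: [0.5, 0.0, -4.0]
width: 0.0532
```

Request:
jog_arm(
  series=[
    [[0,0,0.005,0,0,0,-0.2],[0,0,0.005,0,0,0,-0.2]],
  ],
)

```text
t: 11.6
eef_pos: [0.4658, 0.3811, 0.1712]
tool_rot: [-0.0, 1.0, 0.0, 0.0]
ft_force: [0.0, -1.2, -2.4]
width: 0.0527
```

Request:
jog_arm(
  series=[
    [[0,0,0.006,0,0,0,-0.2],[0,0,0.006,0,0,0,-0.2]],
  ],
)

```text
t: 11.8
eef_pos: [0.4658, 0.3811, 0.1711]
tool_rot: [-0.0, 1.0, 0.0, 0.0]
ft_force: [-0.4, -2.1, 2.2]
width: 0.053
```

Request:
jog_arm(
  series=[
    [[0,0,0,0,0,0,0.35],[0,0,0,0,0,0,0.5],[0,0,0,0,0,0,0.6],[0,0,0,0,0,0,0.6]],
  ],
)

```text
t: 12.2
eef_pos: [0.466, 0.3812, 0.1705]
tool_rot: [-0.0, 1.0, 0.0, 0.0]
ft_force: [-0.2, 0.3, 0.1]
width: 0.0684
```

Request:
jog_arm(
  series=[
    [[0,0,-0.1,0,0,0,0.6],[0,0,-0.5,0,0,0,0.6],[0,0,-0.9,0,0,0,0.6]],
  ],
)

```text
t: 12.5
eef_pos: [0.4653, 0.3808, 0.2429]
tool_rot: [-0.0, 1.0, -0.0, -0.001]
ft_force: [0.6, 0.8, 0.3]
width: 0.0684
```

Request:
jog_arm(
  series=[
    [[-0.25,-0.4,0,0,0,0,0.6],[-0.513,-0.825,0,0,0,0,0.6]],
  ],
)

```text
t: 12.7
eef_pos: [0.5076, 0.3158, 0.2448]
tool_rot: [-0.002, 1.0, 0.001, 0.002]
ft_force: [-0.6, 0.8, -0.7]
width: 0.0684
```

Request:
jog_arm(
  series=[
    [[-0.25,-0.4,0,0,0,0,0.6],[-0.513,-0.825,0,0,0,0,0.6]],
  ],
)

```text
t: 12.9
eef_pos: [0.5486, 0.2482, 0.2434]
tool_rot: [-0.001, 1.0, 0.0, 0.001]
ft_force: [0.6, 0.3, -0.0]
width: 0.0682
```

Request:
jog_arm(
  series=[
    [[-0.25,-0.4,0,0,0,0,0.6],[-0.513,-0.825,0,0,0,0,0.6]],
  ],
)

```text
t: 13.1
eef_pos: [0.5897, 0.182, 0.2432]
tool_rot: [-0.0, 1.0, 0.0, 0.0]
ft_force: [-0.7, 0.9, 0.4]
width: 0.0687
```

Request:
jog_arm(
  series=[
    [[-0.25,-0.4,0,0,0,0,0.6],[-0.513,-0.825,0,0,0,0,0.6],[-0.513,-0.825,0.4,0,0,0,0.6],[-0.513,-0.825,1,0,0,0,0.6]],
  ],
)

```text
t: 13.5
eef_pos: [0.6343, 0.1155, 0.1657]
tool_rot: [0.001, 1.0, 0.0, 0.005]
ft_force: [0.1, 0.9, -1.7]
width: 0.0685
```

Request:
jog_arm(
  series=[
    [[0,0,0.4,0,0,0,0.6],[0,0,0.7,0,0,0,0.6],[0,0,0.75,0,0,0,0.6],[0,0,0.75,0,0,0,0.6]],
  ],
)

```text
t: 13.9
eef_pos: [0.6301, 0.1172, 0.1023]
tool_rot: [-0.0, 1.0, -0.0, -0.0]
ft_force: [-0.0, 0.3, 0.4]
width: 0.068
```

Run:
```python
from h import *
s=manip.read_state(); e=s['eef_pos']; print(e,s['tool_rot'])
im=[]
for c in('side','top'):
    p=manip.snapshot(c); print(c,refine(p,.4658,.381,[(.154,.0395),(.168,.0278)],.005))
    for X,S in (((.4658,.381,.154),4),((.6295,.117,.05),4)):
        u,v=proj(p,np.array([X]))[0]; M=np.float32([[S,0,150-u*S],[0,S,150-v*S]])
        im.append(cv2.warpAffine(p['frame'],M,(300,300),flags=2))
cv2.imwrite('pics/g5.png',np.vstack([np.hstack(im[:2]),np.hstack(im[2:])]))
```

```text
[0.63009875 0.11718822 0.10230086] [-3.33725613e-04  9.99999868e-01 -1.83259986e-05 -3.91458239e-04]
side [130.5244   0.4648   0.378 ]
top [73.5969  0.4678  0.381 ]
```

View pics/g5.png

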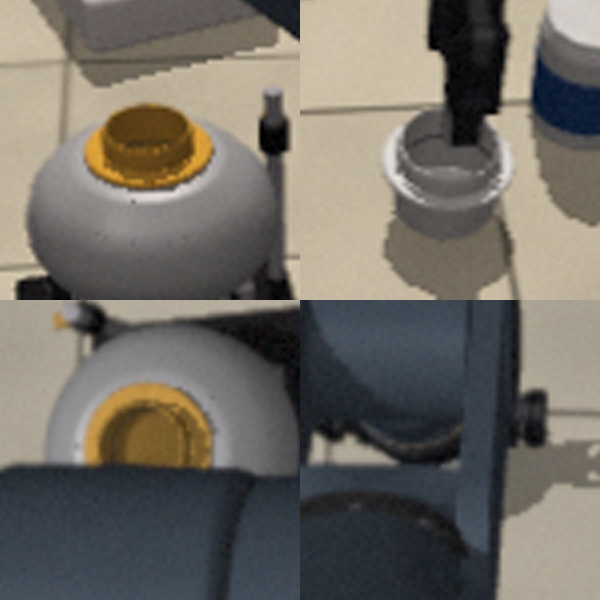

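Request:
jog_arm(
  series=[
    [[0,0,0.2,0,0,0,0.6],[0,0,0.35,0,0,0,0.6],[0,0,0.4,0,0,0,0.6],[0,0,0.4,0,0,0,0.6]],
  ],
)

```text
t: 14.4
eef_pos: [0.6292, 0.1172, 0.0692]
tool_rot: [-0.0, 1.0, -0.0, -0.001]
ft_force: [0.9, -0.3, 1.5]
width: 0.068
```

Request:
jog_arm(
  series=[
    [[0,0,0.05,0,0,0,0.6],[0,0,0.1,0,0,0,0.6],[0,0,0.125,0,0,0,0.6],[0,0,0.125,0,0,0,0.6]],
  ],
)

```text
t: 14.8
eef_pos: [0.6299, 0.1172, 0.0601]
tool_rot: [-0.0, 1.0, -0.0, -0.0]
ft_force: [-0.3, 0.7, 0.9]
width: 0.0684
```

Request:
jog_arm(
  series=[
    [[0,0,0,0,0,0,0.45],[0,0,0,0,0,0,0.3],[0,0,0,0,0,0,0.15],[0,0,0,0,0,0,0],[0,0,0,0,0,0,0]],
  ],
  squeeze=35,
)

```text
t: 15.3
eef_pos: [0.6302, 0.1169, 0.0613]
tool_rot: [-0.0, 1.0, -0.0, 0.0]
ft_force: [-1.9, -2.2, 6.1]
width: 0.058
```

Request:
jog_arm(
  series=[
    [[0,0,0,0,0,0,-0.2],[0,0,-0.05,0,0,0,-0.2],[0,0,-0.2,0,0,0,-0.2],[0,0,-0.2,0,0,0,-0.2]],
  ],
)

```text
t: 15.7
eef_pos: [0.6313, 0.1174, 0.078]
tool_rot: [-0.0, 1.0, 0.0, 0.002]
ft_force: [1.0, -0.5, -2.1]
width: 0.0582
```

Request:
jog_arm(
  series=[
    [[0,0,-0.5,0,0,0,-0.2],[0,0,-1,0,0,0,-0.2]],
  ],
)

```text
t: 15.9
eef_pos: [0.6289, 0.1173, 0.1557]
tool_rot: [-0.0, 1.0, 0.0, -0.002]
ft_force: [0.9, 0.2, -1.1]
width: 0.0575
```

Request:
jog_arm(
  series=[
    [[0,0,-0.5,0,0,0,-0.2],[0,0,-1,0,0,0,-0.2]],
  ],
)

```text
t: 16.1
eef_pos: [0.6298, 0.1173, 0.2379]
tool_rot: [-0.0, 1.0, 0.0, -0.0]
ft_force: [0.0, 0.3, -2.2]
width: 0.0577
```

Request:
jog_arm(
  series=[
    [[0.1,-0.4,0,0,0,0,-0.2],[0.209,-0.868,0,0,0,0,-0.2]],
  ],
)

```text
t: 16.3
eef_pos: [0.6143, 0.0484, 0.2387]
tool_rot: [-0.002, 1.0, -0.0, 0.003]
ft_force: [0.1, -0.5, -0.5]
width: 0.0577
```

Request:
jog_arm(
  series=[
    [[0.1,-0.4,0,0,0,0,-0.2],[0.209,-0.868,0,0,0,0,-0.2]],
  ],
)

```text
t: 16.5
eef_pos: [0.5962, -0.0222, 0.2366]
tool_rot: [-0.001, 1.0, 0.0, 0.0]
ft_force: [0.4, -0.1, -1.8]
width: 0.0574
```

Request:
jog_arm(
  series=[
    [[0.1,-0.4,0,0,0,0,-0.2],[0.209,-0.868,0,0,0,0,-0.2]],
  ],
)

```text
t: 16.7
eef_pos: [0.5795, -0.0919, 0.2365]
tool_rot: [-0.001, 1.0, 0.0, 0.0]
ft_force: [0.3, -0.3, -1.9]
width: 0.0582
```

Request:
jog_arm(
  series=[
    [[0.1,-0.4,0,0,0,0,-0.2],[0.209,-0.868,0,0,0,0,-0.2]],
  ],
)

```text
t: 16.9
eef_pos: [0.5629, -0.1613, 0.2365]
tool_rot: [-0.001, 1.0, 0.0, 0.0]
ft_force: [-0.2, -0.5, -1.2]
width: 0.0575
```

Request:
jog_arm(
  series=[
    [[0.1,-0.4,0,0,0,0,-0.2],[0.209,-0.868,0,0,0,0,-0.2]],
  ],
)

```text
t: 17.1
eef_pos: [0.5462, -0.2307, 0.2364]
tool_rot: [-0.001, 1.0, 0.0, 0.0]
ft_force: [0.1, -0.3, -1.5]
width: 0.0577
```

Request:
jog_arm(
  series=[
    [[0.1,-0.4,0,0,0,0,-0.2],[0.209,-0.868,0,0,0,0,-0.2]],
  ],
)

```text
t: 17.3
eef_pos: [0.5295, -0.3002, 0.2364]
tool_rot: [-0.0, 1.0, 0.0, 0.0]
ft_force: [1.5, 0.7, -1.7]
width: 0.0576
```

Request:
jog_arm(
  series=[
    [[0.1,-0.4,0,0,0,0,-0.2],[0.19,-0.75,0,0,0,0,-0.2],[0.209,-0.868,0,0,0,0,-0.2],[0.209,-0.868,0,0,0,0,-0.2],[0.209,-0.868,0,0,0,0,-0.2]],
  ],
)

```text
t: 17.8
eef_pos: [0.5134, -0.3676, 0.2362]
tool_rot: [-0.0, 1.0, 0.001, -0.0]
ft_force: [0.5, 0.2, -2.0]
width: 0.0578
```

Run:
```python
from h import *
s=manip.read_state(); print(s['eef_pos'],s['tool_rot'],s['ft_force'])
e=s['eef_pos']; z=e[2]-.0613; im=[]
for c in('side','top'):
    p=manip.snapshot(c); f=p['frame'].copy()
    print(c,refine(p,e[0],e[1],[(z+.042,.038)],.006))
    u,v=proj(p,np.array([[*e[:2],z]]))[0]; M=np.float32([[4,0,200-u*4],[0,4,200-v*4]])
    g=cv2.warpAffine(f,M,(400,400),flags=2)
    for q in (circ(e[0],e[1],z+.042,.038),circ(.5135,-.3685,.14,.0365)): cv2.polylines(g,[np.int32((proj(p,q)@M[:,:2].T+M[:,2])*8)],True,(255,0,255),1,cv2.LINE_AA,3)
    im.append(g)
cv2.imwrite('pics/g6.png',np.hstack(im))
```

```text
[ 0.51340091 -0.36762633  0.23615399] [-4.76603922e-04  9.99999505e-01  8.45062665e-04 -2.19832327e-04] [ 0.53437     0.16578367 -2.01863537]
side [52.4453  0.5124 -0.3666]
top [30.1158  0.5134 -0.3646]
```

View pics/g6.png

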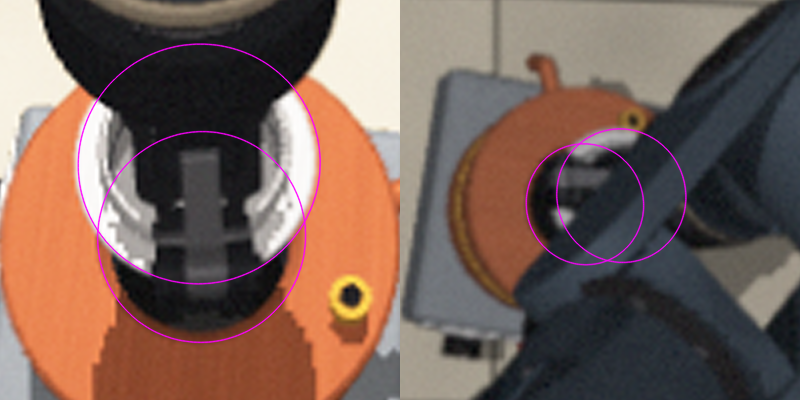

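Request:
jog_arm(
  series=[
    [[0,-0.008,0.15,0,0,0,-0.2],[0,-0.008,0.3,0,0,0,-0.2],[0,-0.008,0.4,0,0,0,-0.2],[0,-0.008,0.4,0,0,0,-0.2]],
  ],
)

```text
t: 18.3
eef_pos: [0.5125, -0.3683, 0.202]
tool_rot: [-0.001, 1.0, 0.002, -0.002]
ft_force: [-0.3, -0.1, -2.1]
width: 0.0575
```

Request:
jog_arm(
  series=[
    [[0,0,0.03,0,0,0,-0.2],[0,0,0.06,0,0,0,-0.2],[0,0,0.09,0,0,0,-0.2],[0,0,0.12,0,0,0,-0.2],[0,0,0.12,0,0,0,-0.2]],
  ],
)

```text
t: 18.8
eef_pos: [0.5132, -0.3695, 0.1946]
tool_rot: [-0.0, 1.0, 0.0, -0.0]
ft_force: [0.1, -0.1, -1.3]
width: 0.0579
```

Request:
jog_arm(
  series=[
    [[0,0,0.02,0,0,0,-0.2],[0,0,0.04,0,0,0,-0.2],[0,0,0.04,0,0,0,-0.2]],
  ],
)

```text
t: 19.1
eef_pos: [0.5133, -0.3695, 0.1914]
tool_rot: [-0.0, 1.0, 0.0, -0.0]
ft_force: [-0.4, 0.2, -1.3]
width: 0.0574
```

Request:
jog_arm(
  series=[
    [[0,0.01,0.03,0,0,0,-0.2],[0,0.01,0.06,0,0,0,-0.2],[0,0.01,0.09,0,0,0,-0.2],[0,0.01,0.12,0,0,0,-0.2],[0,0.01,0.12,0,0,0,-0.2]],
  ],
)

```text
t: 19.6
eef_pos: [0.5131, -0.3686, 0.1815]
tool_rot: [-0.0, 1.0, 0.0, -0.0]
ft_force: [-0.2, -0.6, -1.0]
width: 0.0573
```

Request:
jog_arm(
  series=[
    [[0,0,0.03,0,0,0,-0.2],[0,0,0.06,0,0,0,-0.2],[0,0,0.09,0,0,0,-0.2],[0,0,0.12,0,0,0,-0.2],[0,0,0.12,0,0,0,-0.2]],
  ],
)

```text
t: 20.1
eef_pos: [0.5131, -0.3686, 0.1719]
tool_rot: [-0.0, 1.0, 0.0, -0.0]
ft_force: [0.8, -0.5, -1.5]
width: 0.0577
```

Request:
jog_arm(
  series=[
    [[0,0,0.02,0,0,0,-0.2],[0,0,0.04,0,0,0,-0.2],[0,0,0.04,0,0,0,-0.2]],
  ],
)

```text
t: 20.4
eef_pos: [0.5132, -0.3687, 0.169]
tool_rot: [-0.0, 1.0, 0.0, -0.0]
ft_force: [-0.9, 0.5, -1.7]
width: 0.0578
```

Request:
jog_arm(
  series=[
    [[0,0,0.0125,0,0,0,-0.2],[0,0,0.0125,0,0,0,-0.2]],
  ],
)

```text
t: 20.6
eef_pos: [0.5133, -0.3688, 0.1682]
tool_rot: [-0.0, 1.0, 0.0, -0.0]
ft_force: [-0.4, 0.5, -1.6]
width: 0.058
```

Request:
jog_arm(
  series=[
    [[0,0,0.0125,0,0,0,-0.2],[0,0,0.0125,0,0,0,-0.2]],
  ],
)

```text
t: 20.8
eef_pos: [0.5133, -0.3688, 0.1671]
tool_rot: [-0.0, 1.0, 0.0, -0.0]
ft_force: [-0.7, -0.3, -1.9]
width: 0.0577
```

Request:
jog_arm(
  series=[
    [[0,0,0.0125,0,0,0,-0.2],[0,0,0.025,0,0,0,-0.2],[0,0,0.025,0,0,0,-0.2]],
  ],
)

```text
t: 21.1
eef_pos: [0.5133, -0.3687, 0.165]
tool_rot: [-0.0, 1.0, 0.0, -0.0]
ft_force: [0.4, 0.0, -1.2]
width: 0.0577
```

Request:
jog_arm(
  series=[
    [[0,0,0.0125,0,0,0,-0.2],[0,0,0.0125,0,0,0,-0.2]],
  ],
)

```text
t: 21.3
eef_pos: [0.5133, -0.3688, 0.1641]
tool_rot: [-0.0, 1.0, 0.0, -0.0]
ft_force: [0.3, 0.5, -1.5]
width: 0.0578
```

Request:
jog_arm(
  series=[
    [[0,0,0.01,0,0,0,-0.2],[0,0,0.01,0,0,0,-0.2]],
  ],
)

```text
t: 21.5
eef_pos: [0.5134, -0.3689, 0.1634]
tool_rot: [-0.0, 1.0, -0.0, 0.0]
ft_force: [0.1, -0.2, -1.5]
width: 0.0577
```

Request:
jog_arm(
  series=[
    [[0,0,0.006,0,0,0,-0.2],[0,0,0.006,0,0,0,-0.2]],
  ],
)

```text
t: 21.7
eef_pos: [0.5134, -0.3688, 0.1634]
tool_rot: [-0.0, 1.0, -0.0, 0.0]
ft_force: [-0.8, 0.1, 1.7]
width: 0.0576
```

Request:
jog_arm(
  series=[
    [[0,0,0.006,0,0,0,-0.2],[0,0,0.006,0,0,0,-0.2]],
  ],
)

```text
t: 21.9
eef_pos: [0.5134, -0.3689, 0.1633]
tool_rot: [-0.0, 1.0, -0.0, 0.0]
ft_force: [-1.4, 1.0, 4.7]
width: 0.0574
```

Request:
jog_arm(
  series=[
    [[0,0,0,0,0,0,0.4],[0,0,0,0,0,0,0.5],[0,0,0,0,0,0,0.6],[0,0,0,0,0,0,0.65]],
  ],
)

```text
t: 22.3
eef_pos: [0.5134, -0.3688, 0.1622]
tool_rot: [-0.0, 1.0, 0.0, -0.0]
ft_force: [0.6, -0.1, -0.2]
width: 0.0704
```

Request:
jog_arm(
  series=[
    [[0,0,-0.1,0,0,0,0.65],[0,0,-0.5,0,0,0,0.65],[0,0,-0.8,0,0,0,0.4]],
  ],
)

```text
t: 22.6
eef_pos: [0.5136, -0.369, 0.2278]
tool_rot: [-0.0, 1.0, -0.0, 0.0]
ft_force: [0.4, -0.9, 0.5]
width: 0.0597
```

Request:
jog_arm(
  series=[
    [[-0.25,0.4,0,0,0,0,0.4],[-0.5,0.8,0,0,0,0,0.4]],
  ],
)

```text
t: 22.8
eef_pos: [0.554, -0.3057, 0.2285]
tool_rot: [0.001, 1.0, -0.001, 0.001]
ft_force: [1.1, -0.7, -0.2]
width: 0.0597
```

Request:
jog_arm(
  series=[
    [[-0.25,0.4,0,0,0,0,0.4],[-0.5,0.8,0,0,0,0,0.4],[-0.5,0.8,0,0,0,0,0.4]],
  ],
)

```text
t: 23.1
eef_pos: [0.5954, -0.2365, 0.2271]
tool_rot: [-0.003, 1.0, 0.001, 0.001]
ft_force: [-0.2, -0.0, -0.5]
width: 0.0601
```

Run:
```python
from h import *
s=manip.read_state(); e=s['eef_pos']; print(e,s['tool_rot'])
im=[]
P=[('cup',.5134,-.3688,[(.144,.038),(.158,.03)]),('st',.4575,-.113,[(.096,.014),(.05,.033)]),('pl',.635,-.114,[(.059,.014),(.014,.0355)])]
for c in('side','top'):
    p=manip.snapshot(c)
    for n,x,y,cs in P:
        print(c,n,refine(p,x,y,cs,.006),refine(p,x,y,cs[:1],.006))
        u,v=proj(p,np.array([[x,y,cs[0][0]]]))[0]; S=4; M=np.float32([[S,0,125-u*S],[0,S,125-v*S]])
        g=cv2.warpAffine(p['frame'],M,(250,250),flags=2)
        for z,r in cs: cv2.polylines(g,[np.int32((proj(p,circ(x,y,z,r))@M[:,:2].T+M[:,2])*8)],True,(255,0,255),1,cv2.LINE_AA,3)
        im.append(g)
cv2.imwrite('pics/g7.png',np.vstack([np.hstack(im[:3]),np.hstack(im[3:])]))
```

```text
[ 0.59536008 -0.23645626  0.2271414 ] [-2.90916888e-03  9.99995257e-01  6.28512589e-04  7.91853306e-04]
side cup [148.6219   0.5124  -0.3698] [84.5346  0.5124 -0.3688]
side st [ 1.429387e+02  4.565000e-01 -1.130000e-01] [82.6074  0.4575 -0.119 ]
side pl [53.2562  0.641  -0.12  ] [18.3347  0.629  -0.108 ]
top cup [68.5125  0.5124 -0.3688] [43.2624  0.5134 -0.3688]
top st [ 1.613942e+02  4.575000e-01 -1.120000e-01] [88.0433  0.4575 -0.112 ]
top pl [ 1.157586e+02  6.380000e-01 -1.120000e-01] [88.3139  0.636  -0.112 ]
```

View pics/g7.png

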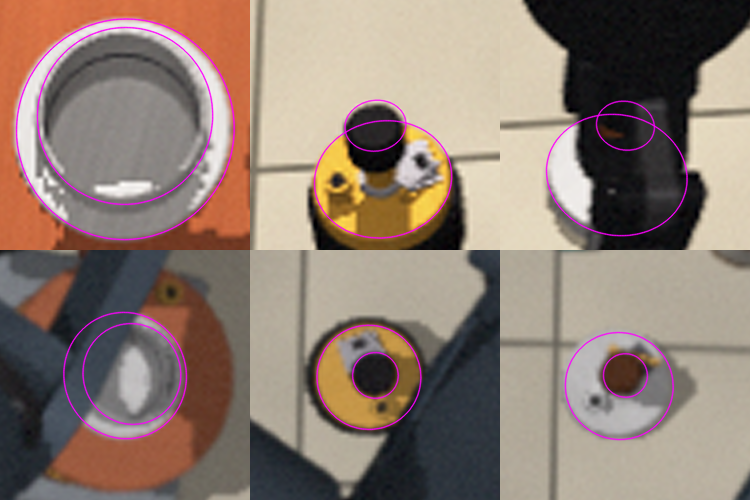

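Request:
jog_arm(
  series=[
    [[-0.13,0.4,0,0,0,0,0.4],[-0.27,0.8,0,0,0,0,0.4]],
  ],
)

```text
t: 23.4
eef_pos: [0.6144, -0.1786, 0.2267]
tool_rot: [0.002, 1.0, -0.0, 0.0]
ft_force: [0.1, -0.8, 0.4]
width: 0.06
```

Request:
jog_arm(
  series=[
    [[-0.13,0.4,0.2,0,0,0,0.4],[-0.27,0.8,0.6,0,0,0,0.4],[-0.27,0.8,1,0,0,0,0.4],[-0.27,0.8,1,0,0,0,0.4]],
  ],
)

```text
t: 23.8
eef_pos: [0.633, -0.1122, 0.1422]
tool_rot: [-0.0, 1.0, 0.001, -0.005]
ft_force: [-0.4, -0.5, 0.2]
width: 0.0598
```

Request:
jog_arm(
  series=[
    [[0,0,0.3,0,0,0,0.4],[0,0,0.6,0,0,0,0.4],[0,0,0.65,0,0,0,0.4],[0,0,0.65,0,0,0,0.4]],
  ],
)

```text
t: 24.2
eef_pos: [0.6364, -0.1143, 0.0951]
tool_rot: [0.001, 1.0, -0.0, 0.0]
ft_force: [-0.2, -0.1, 0.2]
width: 0.0597
```

Request:
jog_arm(
  series=[
    [[0,0.022,0.2,0,0,0,0.4],[0,0.022,0.4,0,0,0,0.4],[0,0.022,0.48,0,0,0,0.2],[0,0.022,0.525,0,0,0,0.1],[0,0.022,0.525,0,0,0,0]],
  ],
)

```text
t: 24.7
eef_pos: [0.636, -0.1107, 0.0517]
tool_rot: [-0.0, 1.0, 0.0, -0.001]
ft_force: [0.4, 0.1, -0.1]
width: 0.0426
```

Request:
jog_arm(
  series=[
    [[0,0,0,0,0,0,-0.15],[0,0,0,0,0,0,-0.3],[0,0,0,0,0,0,-0.4],[0,0,0,0,0,0,-0.6],[0,0,0,0,0,0,-0.8]],
  ],
  squeeze=45,
)

```text
t: 25.2
eef_pos: [0.637, -0.1113, 0.0533]
tool_rot: [-0.0, 1.0, -0.0, 0.001]
ft_force: [0.2, -1.2, 4.3]
width: 0.0265
```

Request:
jog_arm(
  series=[
    [[0,0,0,0,0,0,-0.8],[0,0,0,0,0,0,-0.8],[0,0,-0.05,0,0,0,-0.8],[0,0,-0.2,0,0,0,-0.8],[0,0,-0.2,0,0,0,-0.8]],
  ],
)

```text
t: 25.7
eef_pos: [0.6371, -0.111, 0.0698]
tool_rot: [-0.0, 1.0, -0.0, 0.001]
ft_force: [0.7, -0.6, -1.1]
width: 0.0263
```

Request:
jog_arm(
  series=[
    [[0,0,-0.5,0,0,0,-0.8],[0,0,-1,0,0,0,-0.8]],
  ],
)

```text
t: 25.9
eef_pos: [0.635, -0.1103, 0.1476]
tool_rot: [-0.0, 1.0, 0.001, -0.002]
ft_force: [0.8, -0.3, -0.7]
width: 0.0265
```

Request:
jog_arm(
  series=[
    [[0,0,-0.5,0,0,0,-0.8],[0,0,-1,0,0,0,-0.8],[0,0,-1,0,0,0,-0.8]],
  ],
)

```text
t: 26.2
eef_pos: [0.64, -0.112, 0.2354]
tool_rot: [-0.0, 1.0, -0.002, 0.006]
ft_force: [0.4, -0.3, 0.1]
width: 0.0265
```

Run:
```python
from h import *
s=manip.read_state(); e=s['eef_pos']; print(e,s['tool_rot'],s['ft_force'],s['width'])
im=[]
for c in('side','top'):
    p=manip.snapshot(c); z=e[2]-.043
    print(c,refine(p,e[0],e[1],[(z+.004,.0355)],.008))
    u,v=proj(p,np.array([[*e[:2],z]]))[0]; S=5; M=np.float32([[S,0,200-u*S],[0,S,150-v*S]])
    g=cv2.warpAffine(p['frame'],M,(400,300),flags=2)
    cv2.polylines(g,[np.int32((proj(p,circ(e[0],e[1],z+.004,.0355))@M[:,:2].T+M[:,2])*8)],True,(255,0,255),1,cv2.LINE_AA,3)
    im.append(g)
cv2.imwrite('pics/g8.png',np.hstack(im))
```

```text
[ 0.64004398 -0.11195111  0.23537844] [-4.39669031e-04  9.99976595e-01 -2.19932693e-03  6.46360501e-03] [ 0.41959208 -0.25327709  0.07629001] 0.026459411114166425
side [52.4712  0.637  -0.12  ]
top [36.7184  0.64   -0.108 ]
```

View pics/g8.png

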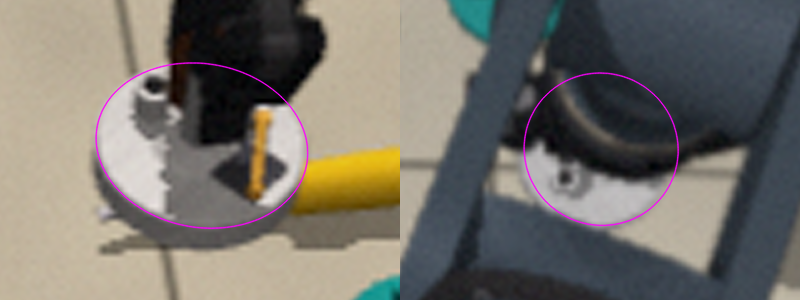

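Request:
jog_arm(
  series=[
    [[0.19,-0.4,-0.1,0,0,0,-0.8],[0.387,-0.806,-0.1,0,0,0,-0.8]],
  ],
)

```text
t: 26.5
eef_pos: [0.6046, -0.1747, 0.2349]
tool_rot: [-0.002, 1.0, 0.001, -0.001]
ft_force: [0.6, -0.7, -1.2]
width: 0.0263
```

Request:
jog_arm(
  series=[
    [[0.19,-0.4,0,0,0,0,-0.8],[0.387,-0.806,0,0,0,0,-0.8]],
  ],
)

```text
t: 26.7
eef_pos: [0.5726, -0.24, 0.2339]
tool_rot: [-0.001, 1.0, 0.001, -0.002]
ft_force: [0.3, -0.1, -1.2]
width: 0.0264
```

Request:
jog_arm(
  series=[
    [[0.19,-0.4,0,0,0,0,-0.8],[0.387,-0.806,0,0,0,0,-0.8]],
  ],
)

```text
t: 26.9
eef_pos: [0.5417, -0.3045, 0.2338]
tool_rot: [-0.0, 1.0, 0.002, -0.002]
ft_force: [0.0, 0.1, -1.9]
width: 0.0267
```

Request:
jog_arm(
  series=[
    [[0.19,-0.4,0,0,0,0,-0.8],[0.387,-0.806,0,0,0,0,-0.8],[0.387,-0.806,0,0,0,0,-0.8],[0.387,-0.806,0,0,0,0,-0.8]],
  ],
)

```text
t: 27.3
eef_pos: [0.5113, -0.3687, 0.2341]
tool_rot: [0.001, 1.0, 0.002, -0.001]
ft_force: [0.3, 0.6, -0.4]
width: 0.0265
```

Request:
jog_arm(
  series=[
    [[0,0,0,0,0,0,-0.8],[0,0,0,0,0,0,-0.8],[0,0,0,0,0,0,-0.8]],
  ],
)

```text
t: 27.6
eef_pos: [0.5132, -0.3677, 0.2362]
tool_rot: [-0.001, 1.0, 0.0, -0.0]
ft_force: [0.4, -0.0, -0.3]
width: 0.0263
```

Run:
```python
from h import *
s=manip.read_state(); e=s['eef_pos']; print(e,s['tool_rot'],s['ft_force'],s['width'])
im=[]
for c in('side','top'):
    p=manip.snapshot(c); z=e[2]-.0433
    print(c,refine(p,e[0],e[1],[(z+.004,.0355)],.006),refine(p,e[0],e[1],[(z+.004,.0355),(z-.01,.0355)],.006))
    u,v=proj(p,np.array([[*e[:2],z]]))[0]; S=4; M=np.float32([[S,0,200-u*S],[0,S,180-v*S]])
    g=cv2.warpAffine(p['frame'],M,(400,360),flags=2)
    for q in (circ(e[0],e[1],z+.004,.0355),circ(.5133,-.3688,.144,.038)): cv2.polylines(g,[np.int32((proj(p,q)@M[:,:2].T+M[:,2])*8)],True,(255,0,255),1,cv2.LINE_AA,3)
    im.append(g)
cv2.imwrite('pics/g9.png',np.hstack(im))
```

```text
[ 0.51317812 -0.36772232  0.23621668] [-1.19172653e-03  9.99999230e-01  2.80598036e-04 -2.02873569e-04] [ 0.36946684 -0.02119856 -0.31621648] 0.026255030099669868
side [55.1501  0.5132 -0.3687] [99.1477  0.5122 -0.3647]
top [32.2071  0.5122 -0.3617] [63.5541  0.5132 -0.3637]
```

View pics/g9.png

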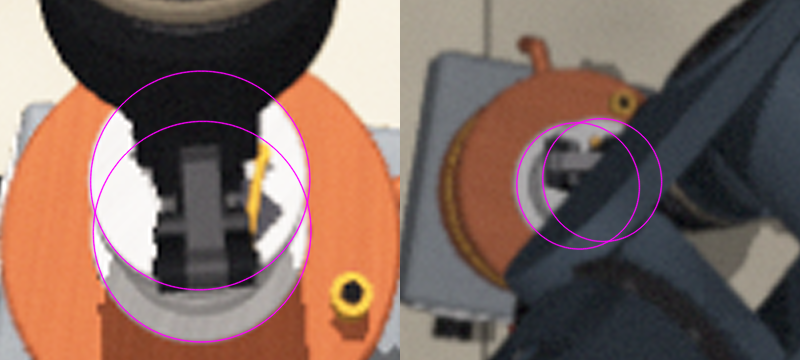

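Request:
jog_arm(
  series=[
    [[-0.008,-0.012,0.12,0,0,0,-0.8],[-0.008,-0.012,0.2,0,0,0,-0.8],[-0.008,-0.012,0.25,0,0,0,-0.8],[-0.008,-0.012,0.25,0,0,0,-0.8],[-0.008,-0.012,0.25,0,0,0,-0.8]],
  ],
)

```text
t: 28.2
eef_pos: [0.5133, -0.37, 0.2162]
tool_rot: [-0.0, 1.0, 0.0, -0.0]
ft_force: [-0.4, 0.4, -0.7]
width: 0.0263
```

Request:
jog_arm(
  series=[
    [[0,0,0,0,0,0,-0.8],[0,0,0.012,0,0,0,-0.8],[0,0,0.012,0,0,0,-0.8]],
  ],
)

```text
t: 28.5
eef_pos: [0.5134, -0.37, 0.2157]
tool_rot: [-0.0, 1.0, -0.0, 0.0]
ft_force: [0.5, 0.1, -1.6]
width: 0.0266
```

Request:
jog_arm(
  series=[
    [[-0.005,0.015,0.015,0,0,0,-0.8],[-0.005,0.015,0.03,0,0,0,-0.8],[-0.005,0.015,0.045,0,0,0,-0.8],[-0.005,0.015,0.045,0,0,0,-0.8]],
  ],
)

```text
t: 28.9
eef_pos: [0.5137, -0.3686, 0.2116]
tool_rot: [-0.0, 1.0, 0.0, -0.0]
ft_force: [-0.0, 0.3, -1.0]
width: 0.0266
```

Request:
jog_arm(
  series=[
    [[0,0,0.015,0,0,0,-0.8],[0,0,0.03,0,0,0,-0.8],[0,0,0.03,0,0,0,-0.8]],
  ],
)

```text
t: 29.2
eef_pos: [0.5137, -0.3686, 0.2093]
tool_rot: [-0.0, 1.0, 0.0, -0.0]
ft_force: [0.2, -0.3, -1.5]
width: 0.0269
```

Request:
jog_arm(
  series=[
    [[0,0,0.015,0,0,0,-0.8],[0,0,0.03,0,0,0,-0.8],[0,0,0.03,0,0,0,-0.8]],
  ],
)

```text
t: 29.5
eef_pos: [0.5137, -0.3686, 0.2069]
tool_rot: [-0.0, 1.0, 0.0, -0.0]
ft_force: [-0.6, -0.8, -1.8]
width: 0.0265
```

The lip is round the collar with no contact force. I'll lower on.

Request:
jog_arm(
  series=[
    [[0,0,0.015,0,0,0,-0.8],[0,0,0.03,0,0,0,-0.8],[0,0,0.04,0,0,0,-0.8],[0,0,0.04,0,0,0,-0.8]],
  ],
)

```text
t: 29.9
eef_pos: [0.5137, -0.3687, 0.2037]
tool_rot: [-0.0, 1.0, 0.0, -0.0]
ft_force: [-0.2, -0.1, -1.4]
width: 0.0266
```

Request:
jog_arm(
  series=[
    [[0,0,0.01,0,0,0,-0.8],[0,0,0.01,0,0,0,-0.8]],
  ],
)

```text
t: 30.1
eef_pos: [0.5137, -0.3687, 0.203]
tool_rot: [-0.0, 1.0, 0.0, -0.0]
ft_force: [-0.1, 0.5, -1.4]
width: 0.0263
```

Request:
jog_arm(
  series=[
    [[0,0,0.01,0,0,0,-0.8],[0,0,0.01,0,0,0,-0.8]],
  ],
)

```text
t: 30.3
eef_pos: [0.5137, -0.3687, 0.2022]
tool_rot: [-0.0, 1.0, 0.0, -0.0]
ft_force: [-0.4, -0.7, -0.7]
width: 0.0264
```

Request:
jog_arm(
  series=[
    [[0,0,0.008,0,0,0,-0.8],[0,0,0.008,0,0,0,-0.8]],
  ],
)

```text
t: 30.5
eef_pos: [0.5137, -0.3687, 0.2016]
tool_rot: [-0.0, 1.0, 0.0, -0.0]
ft_force: [0.3, -0.5, -1.4]
width: 0.0264
```

Request:
jog_arm(
  series=[
    [[0,0,0.006,0,0,0,-0.8],[0,0,0.006,0,0,0,-0.8]],
  ],
)

```text
t: 30.7
eef_pos: [0.5138, -0.3688, 0.2013]
tool_rot: [-0.0, 1.0, -0.0, 0.0]
ft_force: [-0.1, 0.1, 0.3]
width: 0.0263
```

Request:
jog_arm(
  series=[
    [[0,0,0.006,0,0,0,-0.8],[0,0,0.006,0,0,0,-0.8]],
  ],
)

```text
t: 30.9
eef_pos: [0.5138, -0.3688, 0.2012]
tool_rot: [-0.0, 1.0, -0.0, 0.0]
ft_force: [-1.8, 0.6, 1.8]
width: 0.0264
```

Request:
jog_arm(
  series=[
    [[0,0,0.006,0,0,0,-0.8],[0,0,0.006,0,0,0,-0.8]],
  ],
)

```text
t: 31.1
eef_pos: [0.5139, -0.3688, 0.2012]
tool_rot: [-0.0, 1.0, -0.0, 0.0]
ft_force: [-1.2, 1.3, 5.8]
width: 0.0266
```

Request:
jog_arm(
  series=[
    [[0,0,0,0,0,0,-0.3],[0,0,0,0,0,0,0],[0,0,0,0,0,0,0.2],[0,0,0,0,0,0,0.4]],
  ],
)

```text
t: 31.5
eef_pos: [0.5137, -0.3687, 0.1999]
tool_rot: [-0.0, 1.0, 0.0, -0.0]
ft_force: [0.1, -0.4, 0.2]
width: 0.0598
```

Request:
jog_arm(
  series=[
    [[0,0,-0.1,0,0,0,0.4],[0,0,-0.5,0,0,0,0.4],[0,0,-0.7,0,0,0,0.4]],
  ],
)

```text
t: 31.8
eef_pos: [0.5145, -0.3695, 0.2587]
tool_rot: [-0.0, 1.0, -0.001, 0.001]
ft_force: [-0.2, -0.3, 0.7]
width: 0.0598
```

Request:
jog_arm(
  series=[
    [[0.09,0.4,0,0,0,0,0.4],[0.178,0.8,0,0,0,0,0.4]],
  ],
)

```text
t: 32.0
eef_pos: [0.4998, -0.3052, 0.2576]
tool_rot: [0.0, 1.0, -0.001, 0.001]
ft_force: [-0.1, -0.3, -0.7]
width: 0.0596
```

Request:
jog_arm(
  series=[
    [[0.09,0.4,0,0,0,0,0.4],[0.178,0.8,0,0,0,0,0.4]],
  ],
)

```text
t: 32.2
eef_pos: [0.4849, -0.2398, 0.2569]
tool_rot: [-0.0, 1.0, -0.0, 0.0]
ft_force: [-0.1, 0.4, 0.1]
width: 0.0597
```

Request:
jog_arm(
  series=[
    [[0.09,0.4,0,0,0,0,0.4],[0.178,0.8,0,0,0,0,0.4]],
  ],
)

```text
t: 32.4
eef_pos: [0.4707, -0.1757, 0.2569]
tool_rot: [-0.0, 1.0, -0.0, 0.001]
ft_force: [0.0, 0.4, -0.2]
width: 0.0595
```

Request:
jog_arm(
  series=[
    [[0.09,0.4,0,0,0,0,0.4],[0.178,0.8,0.3,0,0,0,0.4],[0.178,0.8,0.8,0,0,0,0.4],[0.178,0.8,1,0,0,0,0.4]],
  ],
)

```text
t: 32.8
eef_pos: [0.4553, -0.111, 0.1749]
tool_rot: [-0.001, 1.0, 0.001, -0.001]
ft_force: [-0.8, 0.3, -0.0]
width: 0.06
```

Request:
jog_arm(
  series=[
    [[0,0,0.2,0,0,0,0.4],[0,0,0.45,0,0,0,0.4],[0,0,0.45,0,0,0,0.4],[0,0,0.45,0,0,0,0.4]],
  ],
)

```text
t: 33.2
eef_pos: [0.4569, -0.1129, 0.1406]
tool_rot: [-0.0, 1.0, -0.0, 0.0]
ft_force: [-0.5, -0.4, -0.3]
width: 0.06
```

Run:
```python
from h import *
s=manip.read_state(); e=s['eef_pos']; print(e,s['tool_rot'],s['joints'])
p=manip.snapshot('side'); im=[]
for X,S,cs in (((.5135,-.3688,.162),4,[(.162,.0355),(.207,.014)]),((.457,-.1125,.08),4,[])):
    u,v=proj(p,np.array([X]))[0]; M=np.float32([[S,0,200-u*S],[0,S,200-v*S]])
    g=cv2.warpAffine(p['frame'],M,(400,400),flags=2)
    for z,r in cs: cv2.polylines(g,[np.int32((proj(p,circ(X[0],X[1],z,r))@M[:,:2].T+M[:,2])*8)],True,(255,0,255),1,cv2.LINE_AA,3)
    im.append(g)
cv2.imwrite('pics/g10.png',np.hstack(im))
```

```text
[ 0.45694312 -0.11292658  0.14061492] [-3.63422797e-04  9.99999931e-01 -4.51365232e-05  5.95226352e-05] [-4.80331196e-01  5.03012211e-01  1.91473568e+00 -3.77503939e-05
  7.23697467e-01 -2.05182608e+00]
```

View pics/g10.png

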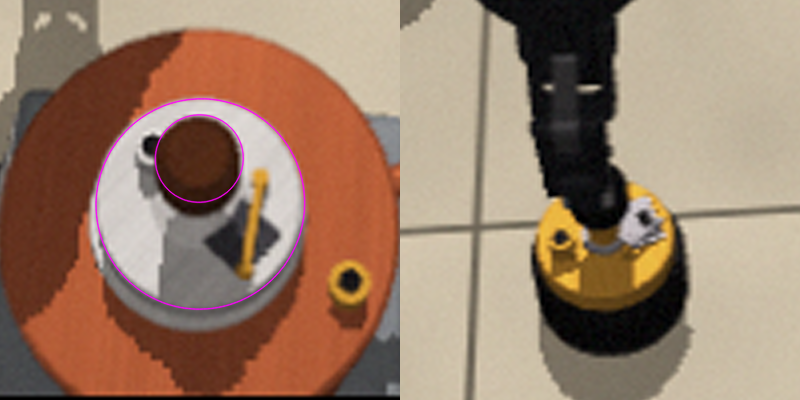

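Request:
jog_arm(
  series=[
    [[0,0,0.2,0,0,0,0.4],[0,0,0.4,0,0,0,0.4],[0,0,0.6,0,0,0,0.3],[0,0,0.645,0,0,0,0.2],[0,0,0.645,0,0,0,0.1]],
  ],
)

```text
t: 33.75
eef_pos: [0.457, -0.113, 0.0891]
tool_rot: [-0.0, 1.0, -0.0, 0.0]
ft_force: [-0.1, 0.6, -0.1]
width: 0.0471
```

Request:
jog_arm(
  series=[
    [[0,0,0,0,0,0,0],[0,0,0,0,0,0,-0.15],[0,0,0,0,0,0,-0.3],[0,0,0,0,0,0,-0.5],[0,0,0,0,0,0,-0.8]],
  ],
  squeeze=60,
)

```text
t: 34.25
eef_pos: [0.4574, -0.1134, 0.0897]
tool_rot: [-0.001, 1.0, -0.001, 0.001]
ft_force: [-0.6, -1.9, 5.8]
width: 0.026
```

Request:
jog_arm(
  series=[
    [[0,0,0,0,0,0,-0.8],[0,0,0,0,0,0,-0.8],[0,0,0,0,0,0,-0.8]],
  ],
)

```text
t: 34.55
eef_pos: [0.4574, -0.1134, 0.0897]
tool_rot: [-0.001, 1.0, -0.001, 0.001]
ft_force: [-1.9, -1.4, 6.3]
width: 0.0262
```

Request:
jog_arm(
  series=[
    [[0,0,-0.05,0,0,0,-0.8],[0,0,-0.2,0,0,0,-0.8],[0,0,-0.2,0,0,0,-0.8]],
  ],
)

```text
t: 34.85
eef_pos: [0.457, -0.1128, 0.1054]
tool_rot: [-0.0, 1.0, -0.0, 0.001]
ft_force: [0.0, 0.0, -2.5]
width: 0.0257
```

Request:
jog_arm(
  series=[
    [[0,0,-0.5,0,0,0,-0.8],[0,0,-1,0,0,0,-0.8]],
  ],
)

```text
t: 35.05
eef_pos: [0.4552, -0.112, 0.1838]
tool_rot: [-0.0, 1.0, 0.001, -0.003]
ft_force: [1.8, -0.4, -3.0]
width: 0.0259
```

Request:
jog_arm(
  series=[
    [[0,0,-0.5,0,0,0,-0.8],[0,0,-1,0,0,0,-0.8]],
  ],
)

```text
t: 35.25
eef_pos: [0.4558, -0.1122, 0.2654]
tool_rot: [-0.0, 1.0, 0.001, -0.001]
ft_force: [0.4, -1.4, -3.3]
width: 0.0262
```

Request:
jog_arm(
  series=[
    [[-0.008,0.4,-0.1,0,0,0,-0.8],[-0.016,0.882,-0.1,0,0,0,-0.8]],
  ],
)

```text
t: 35.45
eef_pos: [0.4591, -0.0427, 0.2744]
tool_rot: [0.001, 1.0, -0.001, 0.002]
ft_force: [0.3, 1.2, -3.6]
width: 0.0262
```

Request:
jog_arm(
  series=[
    [[-0.008,0.4,0,0,0,0,-0.8],[-0.016,0.882,0,0,0,0,-0.8]],
  ],
)

```text
t: 35.65
eef_pos: [0.4584, 0.0294, 0.2722]
tool_rot: [0.0, 1.0, 0.0, -0.0]
ft_force: [0.6, 0.5, -2.1]
width: 0.0262
```

Request:
jog_arm(
  series=[
    [[-0.008,0.4,0,0,0,0,-0.8],[-0.016,0.882,0,0,0,0,-0.8]],
  ],
)

```text
t: 35.85
eef_pos: [0.4594, 0.1001, 0.2719]
tool_rot: [-0.0, 1.0, -0.0, -0.001]
ft_force: [0.0, 0.0, -3.3]
width: 0.0262
```

Request:
jog_arm(
  series=[
    [[-0.008,0.4,0,0,0,0,-0.8],[-0.016,0.882,0,0,0,0,-0.8]],
  ],
)

```text
t: 36.05
eef_pos: [0.4606, 0.1706, 0.2718]
tool_rot: [-0.0, 1.0, -0.0, -0.001]
ft_force: [1.2, 0.1, -2.4]
width: 0.0259
```

Request:
jog_arm(
  series=[
    [[-0.008,0.4,0,0,0,0,-0.8],[-0.016,0.882,0,0,0,0,-0.8]],
  ],
)

```text
t: 36.25
eef_pos: [0.4618, 0.241, 0.2716]
tool_rot: [-0.0, 1.0, -0.0, -0.001]
ft_force: [1.0, -0.3, -2.7]
width: 0.026
```

Request:
jog_arm(
  series=[
    [[-0.008,0.4,0,0,0,0,-0.8],[-0.016,0.882,0,0,0,0,-0.8]],
  ],
)

```text
t: 36.45
eef_pos: [0.4629, 0.3114, 0.2715]
tool_rot: [-0.0, 1.0, -0.001, -0.001]
ft_force: [0.4, -0.9, -2.5]
width: 0.0261
```

Request:
jog_arm(
  series=[
    [[-0.008,0.4,0,0,0,0,-0.8],[-0.013,0.75,0,0,0,0,-0.8],[-0.016,0.882,0,0,0,0,-0.8],[-0.016,0.882,0,0,0,0,-0.8],[-0.016,0.882,0,0,0,0,-0.8]],
  ],
)

```text
t: 36.95
eef_pos: [0.4646, 0.3801, 0.2718]
tool_rot: [-0.0, 1.0, -0.001, -0.001]
ft_force: [-0.1, 0.2, -2.9]
width: 0.026
```

Request:
jog_arm(
  series=[
    [[0,0,0,0,0,0,-0.8],[0,0,0,0,0,0,-0.8],[0,0,0,0,0,0,-0.8]],
  ],
)

```text
t: 37.25
eef_pos: [0.4655, 0.3803, 0.2728]
tool_rot: [0.0, 1.0, -0.0, 0.0]
ft_force: [0.1, 0.3, -2.6]
width: 0.0262
```

Run:
```python
from h import *
s=manip.read_state(); e=s['eef_pos']; print(e,s['tool_rot'],s['ft_force'],s['width'])
im=[]
for c in('side','top'):
    p=manip.snapshot(c); z=e[2]-.0437
    print(c,refine(p,e[0],e[1],[(z+.004,.033)],.006),refine(p,e[0],e[1],[(z+.004,.033),(z-.01,.033)],.006))
    u,v=proj(p,np.array([[*e[:2],z-.03]]))[0]; S=5; M=np.float32([[S,0,200-u*S],[0,S,180-v*S]])
    g=cv2.warpAffine(p['frame'],M,(400,360),flags=2)
    for q in (circ(e[0],e[1],z+.004,.033),circ(.4657,.381,.154,.0395)): cv2.polylines(g,[np.int32((proj(p,q)@M[:,:2].T+M[:,2])*8)],True,(255,0,255),1,cv2.LINE_AA,3)
    im.append(g)
cv2.imwrite('pics/g11.png',np.hstack(im))
```

```text
[0.46549458 0.38027612 0.27277398] [ 2.90778736e-04  9.99999954e-01 -8.23938825e-05  1.69967254e-05] [ 0.10984003  0.28655304 -2.57065605] 0.02618745643058425
side [47.086   0.4645  0.3823] [96.4429  0.4645  0.3823]
top [29.5547  0.4675  0.3803] [54.7521  0.4665  0.3823]
```

View pics/g11.png

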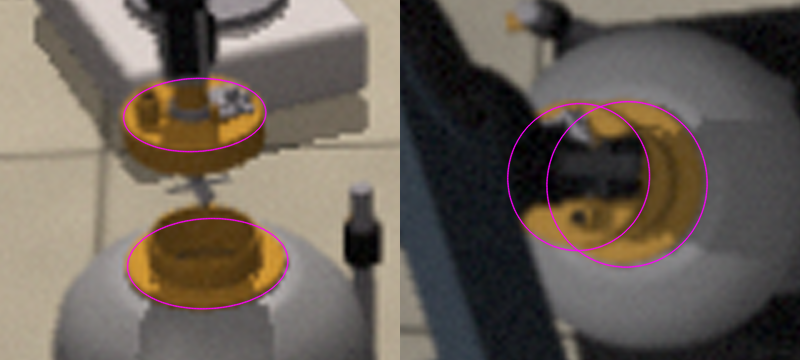

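Request:
jog_arm(
  series=[
    [[0,0.008,0.1,0,0,0,-0.8],[0,0.008,0.25,0,0,0,-0.8],[0,0.008,0.4,0,0,0,-0.8],[0,0.008,0.5,0,0,0,-0.8],[0,0.008,0.55,0,0,0,-0.8]],
  ],
)

```text
t: 37.85
eef_pos: [0.4645, 0.3814, 0.2267]
tool_rot: [-0.0, 1.0, -0.001, -0.001]
ft_force: [-0.3, 0.2, -2.1]
width: 0.0261
```

Request:
jog_arm(
  series=[
    [[0,0,0,0,0,0,-0.8],[0,0,0.01,0,0,0,-0.8],[0,0,0.01,0,0,0,-0.8]],
  ],
)

```text
t: 38.15
eef_pos: [0.4655, 0.382, 0.2282]
tool_rot: [-0.0, 1.0, 0.0, 0.0]
ft_force: [0.5, -0.1, -2.8]
width: 0.026
```

Request:
jog_arm(
  series=[
    [[-0.002,-0.011,0.02,0,0,0,-0.8],[-0.002,-0.011,0.04,0,0,0,-0.8],[-0.002,-0.011,0.06,0,0,0,-0.8],[-0.002,-0.011,0.06,0,0,0,-0.8]],
  ],
)

```text
t: 38.55
eef_pos: [0.4653, 0.3808, 0.2228]
tool_rot: [-0.0, 1.0, -0.0, -0.0]
ft_force: [-0.5, 0.5, -2.8]
width: 0.0262
```

Request:
jog_arm(
  series=[
    [[0,0,0.015,0,0,0,-0.8],[0,0,0.03,0,0,0,-0.8],[0,0,0.03,0,0,0,-0.8]],
  ],
)

```text
t: 38.85
eef_pos: [0.4653, 0.3809, 0.2204]
tool_rot: [-0.0, 1.0, -0.0, -0.0]
ft_force: [-0.5, 0.0, -2.5]
width: 0.026
```

Request:
jog_arm(
  series=[
    [[0,0,0.015,0,0,0,-0.8],[0,0,0.03,0,0,0,-0.8],[0,0,0.03,0,0,0,-0.8]],
  ],
)

```text
t: 39.15
eef_pos: [0.4653, 0.3809, 0.218]
tool_rot: [-0.0, 1.0, -0.0, -0.0]
ft_force: [-0.6, 0.4, -3.3]
width: 0.0261
```

Request:
jog_arm(
  series=[
    [[0,0,0.015,0,0,0,-0.8],[0,0,0.03,0,0,0,-0.8],[0,0,0.03,0,0,0,-0.8]],
  ],
)

```text
t: 39.45
eef_pos: [0.4653, 0.3809, 0.2156]
tool_rot: [-0.0, 1.0, -0.0, -0.0]
ft_force: [-0.1, -0.3, -3.0]
width: 0.0258
```

Request:
jog_arm(
  series=[
    [[0,0,0.015,0,0,0,-0.8],[0,0,0.03,0,0,0,-0.8],[0,0,0.03,0,0,0,-0.8]],
  ],
)

```text
t: 39.75
eef_pos: [0.4653, 0.3809, 0.2132]
tool_rot: [-0.0, 1.0, -0.0, -0.0]
ft_force: [0.2, 0.3, -2.3]
width: 0.026
```

Request:
jog_arm(
  series=[
    [[0,0,0.01,0,0,0,-0.8],[0,0,0.01,0,0,0,-0.8]],
  ],
)

```text
t: 39.95
eef_pos: [0.4654, 0.3809, 0.2125]
tool_rot: [-0.0, 1.0, -0.0, -0.0]
ft_force: [0.2, -0.3, -2.8]
width: 0.0263
```

Request:
jog_arm(
  series=[
    [[0,0,0.006,0,0,0,-0.8],[0,0,0.006,0,0,0,-0.8]],
  ],
)

```text
t: 40.15
eef_pos: [0.4654, 0.3809, 0.2121]
tool_rot: [-0.0, 1.0, -0.0, -0.0]
ft_force: [-0.5, 0.5, -2.5]
width: 0.0261
```

Request:
jog_arm(
  series=[
    [[0,0,0.006,0,0,0,-0.8],[0,0,0.006,0,0,0,-0.8]],
  ],
)

```text
t: 40.35
eef_pos: [0.4654, 0.381, 0.2118]
tool_rot: [-0.0, 1.0, 0.0, 0.0]
ft_force: [0.1, -0.5, -2.5]
width: 0.0258
```

Request:
jog_arm(
  series=[
    [[0,0,0.006,0,0,0,-0.8],[0,0,0.006,0,0,0,-0.8]],
  ],
)

```text
t: 40.55
eef_pos: [0.4654, 0.381, 0.2117]
tool_rot: [-0.0, 1.0, 0.0, 0.0]
ft_force: [-0.9, -1.0, 1.3]
width: 0.0261
```

Request:
jog_arm(
  series=[
    [[0,0,0.006,0,0,0,-0.8],[0,0,0.006,0,0,0,-0.8]],
  ],
)

```text
t: 40.75
eef_pos: [0.4655, 0.381, 0.2116]
tool_rot: [-0.0, 1.0, 0.0, 0.0]
ft_force: [-1.9, -0.5, 5.9]
width: 0.0263
```

Seated at the predicted height. I'll release and back off.

Request:
jog_arm(
  series=[
    [[0,0,0,0,0,0,-0.3],[0,0,0,0,0,0,0],[0,0,0,0,0,0,0.2],[0,0,0,0,0,0,0.4]],
  ],
)

```text
t: 41.15
eef_pos: [0.4655, 0.3809, 0.2105]
tool_rot: [-0.0, 1.0, 0.0, -0.0]
ft_force: [0.3, 0.2, 0.0]
width: 0.0599
```

Request:
jog_arm(
  series=[
    [[0,0,-0.1,0,0,0,0.4],[0,0,-0.5,0,0,0,0.4],[0,0,-0.9,0,0,0,0.4]],
  ],
)

```text
t: 41.45
eef_pos: [0.465, 0.3807, 0.2831]
tool_rot: [-0.0, 1.0, -0.0, -0.001]
ft_force: [0.2, 0.9, -0.3]
width: 0.0597
```

Request:
jog_arm(
  series=[
    [[-0.1,-0.4,0,0,0,0,0.4],[-0.2,-0.9,0,0,0,0,0.4]],
  ],
)

```text
t: 41.65
eef_pos: [0.4824, 0.3098, 0.2849]
tool_rot: [-0.002, 1.0, 0.001, 0.002]
ft_force: [0.3, -1.2, -1.3]
width: 0.06
```

Request:
jog_arm(
  series=[
    [[-0.1,-0.4,0,0,0,0,0.4],[-0.2,-0.9,0,0,0,0,0.4],[-0.2,-0.9,0,0,0,0,0.4],[-0.2,-0.9,0,0,0,0,0.4]],
  ],
)

```text
t: 42.05
eef_pos: [0.4979, 0.2364, 0.2833]
tool_rot: [0.001, 1.0, 0.0, 0.0]
ft_force: [-0.3, 0.4, 0.9]
width: 0.0598
```

Run:
```python
from h import *
s=manip.read_state(); print(s['eef_pos'],s['ft_force'])
p=manip.snapshot('side'); im=[p['frame'][:,:]]
for X,cs in (((.4655,.381,.172),[(.172,.033),(.218,.014)]),((.5135,-.3688,.162),[(.162,.0355),(.207,.014)])):
    S=3; u,v=proj(p,np.array([X]))[0]; M=np.float32([[S,0,105-u*S],[0,S,105-v*S]])
    g=cv2.warpAffine(p['frame'],M,(220,210),flags=2)
    for z,r in cs: cv2.polylines(g,[np.int32((proj(p,circ(X[0],X[1],z,r))@M[:,:2].T+M[:,2])*8)],True,(255,0,255),1,cv2.LINE_AA,3)
    im.append(g)
cv2.imwrite('pics/g12.png',np.hstack([im[0],np.vstack(im[1:])]))
```

```text
[0.49793238 0.2363528  0.28328299] [-0.2673534   0.43392086  0.89074274]
```

View pics/g12.png

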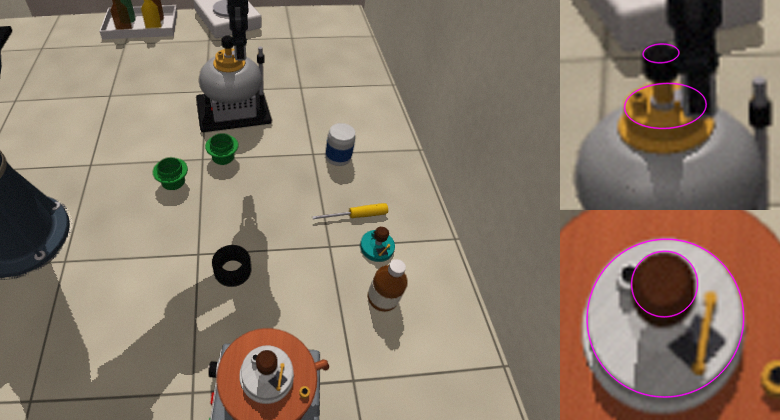

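The chrome overlay looks a few pixels off and the arm partly hides it. I'll move clear and look again from both cameras.

Request:
jog_arm(
  series=[
    [[-0.2,-0.5,0,0,0,0,0.4],[-0.4,-1,0,0,0,0,0.4]],
  ],
)

```text
t: 42.3
eef_pos: [0.5295, 0.1586, 0.283]
tool_rot: [-0.003, 1.0, 0.0, 0.0]
ft_force: [-0.3, 0.8, -0.2]
width: 0.0597
```

Request:
jog_arm(
  series=[
    [[-0.2,-0.5,0,0,0,0,0.4],[-0.4,-1,0,0,0,0,0.4]],
  ],
)

```text
t: 42.5
eef_pos: [0.5622, 0.0774, 0.283]
tool_rot: [-0.002, 1.0, 0.0, 0.0]
ft_force: [0.3, 0.3, 0.3]
width: 0.0598
```

Request:
jog_arm(
  series=[
    [[0,-0.5,0,0,0,0,0.4],[0,-1,0,0,0,0,0.4],[0,-1,0,0,0,0,0.4],[0,-1,0,0,0,0,0.4]],
  ],
)

```text
t: 42.9
eef_pos: [0.5619, -0.0024, 0.2827]
tool_rot: [-0.0, 1.0, 0.0, -0.0]
ft_force: [-0.7, 0.4, 0.2]
width: 0.0601
```

Run:
```python
from h import *
im=[]
for c in('side','top'):
  p=manip.snapshot(c)
  print(c,refine(p,.4655,.381,[(.172,.033)],.006),refine(p,.4655,.381,[(.218,.014)],.006),refine(p,.4655,.381,[(.154,.0395)],.006))
  for k in(0,1):
    S=6; u,v=proj(p,np.array([[.4655,.381,.18]]))[0]; M=np.float32([[S,0,200-u*S],[0,S,150-v*S]])
    g=cv2.warpAffine(p['frame'],M,(400,300),flags=2)
    if k:
      for z,r in [(.172,.033),(.218,.014),(.154,.0395)]: cv2.polylines(g,[np.int32((proj(p,circ(.4655,.381,z,r))@M[:,:2].T+M[:,2])*8)],True,(255,0,255),1,cv2.LINE_AA,3)
    im.append(g)
cv2.imwrite('pics/g13.png',np.vstack([np.hstack(im[:2]),np.hstack(im[2:])]))
```

```text
side [49.4573  0.4645  0.383 ] [55.395   0.4655  0.378 ] [58.7208  0.4645  0.375 ]
top [49.5437  0.4595  0.378 ] [86.6575  0.4665  0.38  ] [56.4971  0.4675  0.382 ]
```

View pics/g13.png

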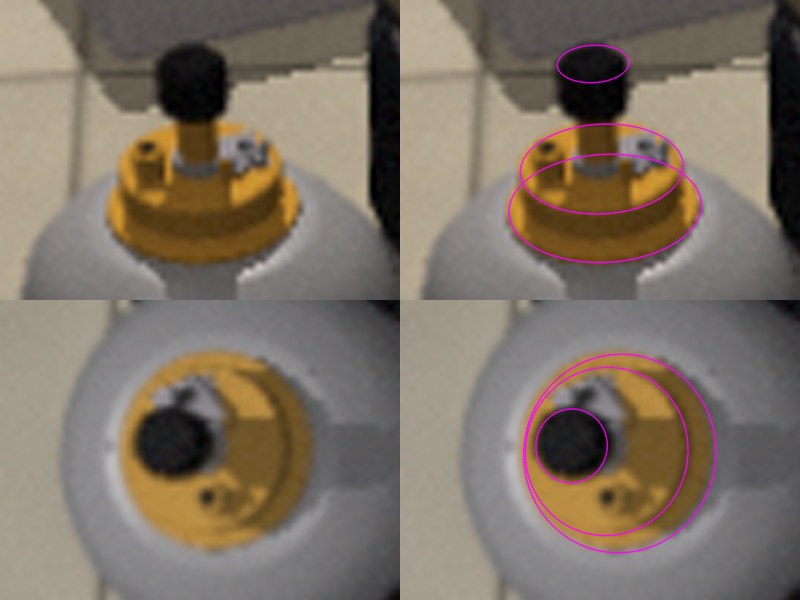

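All the circles (flange, disc, knob) fit at the seated heights and the cover is level. The earlier mismatch doesn't show in this clear, larger view. Handing in.

```bash
python3 -c "
from h import *
print(manip.job_done())"
```

```text
the job is handed in; nothing more can be done
None
```

Both testers are set up and the job is handed in, with about 43 s used of the 109 s allowed. I stood the brass cup in the chrome-domed tester first, then the aluminium cup in the copper-bath tester. After that I put the plain cover on the aluminium cup and the stirrer cover on the brass cup. Each part was lowered in small steps until light contact (about 2–6 N upward) and released within 0.3 mm of the expected seated height.

- **Seating:** The last pictures show both covers flat, with their discs and knobs matching the seated heights. The arm was well clear of everything at hand-in.
- **Disagreements:** One partly hidden view showed the stirrer cover a few pixels off. A clear look from both cameras by eye did not show that. The automatic circle fits for that cover still scattered by up to 6 mm, because small parts on the cover and the cup rim disturb them.
- **Bystanders:** The bottle, can, screwdriver, green cups and turquoise cover were not touched. In the overview after the last cover was placed they still stood where they began, judged by eye.

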